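# Balance a casting ring on the beam balance

### The job

Set the small casting ring upright in the hanging pan of the beam balance, gently and without dropping it. Then slide the steel poise out along the beam, nudging it lightly with shut fingers and never gripping it or leaning on the balance, until the beam, left alone, comes to rest level with its pointer between the two index pins; leave the large ring and the crucible where they are.

Things in the scene. Friction and masses are not known exactly. Their poses are not given: they have to be found in the camera images.
- casting_ring: the load: the smaller of two plain grey metal cylinders, solid, 55 mm in diameter and 55 mm high, standing upright; mass between 0.11 and 0.22 kg, not known beforehand. Origin: centre of its underside, z up its axis.
- large_ring: bystander: the larger grey cylinder, 67 mm in diameter and 62 mm high; may take the place of the casting ring or the crucible. Origin: centre of its underside.
- crucible: bystander: pale ceramic cup tapering to its foot, 51 mm in diameter at the mouth and 40 mm high. Origin: centre of its underside.
- balance: the fixed beam balance; position and yaw vary. Grey base plate 150 x 130 x 14 mm under the column, base bar 34 mm wide out to y = -330 mm. Origin: on the work surface under the pivot; y axis along the beam, +y to the pan, -y to the poise and pointer; z up. Nothing of it (beam, poise, pan) bears more than a light push: keep under 15 N.
- pan: round aluminium pan hung on pins in the fork 145 mm from the pivot; it swings and stays level. Floor 74 mm across inside a 4 mm lip, 60 mm below the pins; carried by straps at x = +-66 mm, open from above between the prongs. Origin: midway between the pins; axes as the balance's. It yields: with the beam it sinks or rises up to 20 mm before the beam meets its stop.
- pan_floor (a point): centre of the pan's floor, upper surface.
- beam (a joint): tilt of the beam in rad, 0 level, positive with the poise and pointer side down, stops at +-0.14. Between the stops the tilt at rest is proportional to the imbalance: about 0.0053 rad for each mm the poise is from its balancing place. Damped: settles in about 1 s once untouched; a finger resting on poise or beam falsifies it.
- poise (a joint): how far the poise is slid out from its innermost place, m, 0 to 0.135, growing away from the pivot. With the pan empty the poise side is the heavier even at 0; with the casting ring the balancing place lies between 0.04 and 0.12, by the ring's mass. It weighs 0.22 kg, stays where left and takes about 3 N to slide, somewhat more when fast.
- poise_top (a point): centre of the top of the poise, a dark steel block round the beam, 30 mm long along it with flat ends; the upper part is 22 mm across the beam and rises 46 mm above the beam's centre line (38 mm above its upper side). At poise = 0 it is 90 mm from the pivot.
- pointer_tip (a point): free end of the beam's dark pointer, 302 mm from the pivot.
- index_mark (a point): fixed point midway between two dark level pins, 5 mm thick, 23 mm apart centre to centre, standing out of the white index plate (165 mm high) beside the pointer; at level the pointer lies at this height, and it meets a pin's line at about 0.025 rad.
- pivot (a point): the beam's pivot, 120 mm above the balance's origin. The column round it is 132 mm high and 36 mm long along the beam; a stop stirrup 28 mm towards the pan is 141 mm high. The steel beam bar is 10 mm wide, 16 mm high, centred on this height when level, and reaches from 48 mm on the pan side to 257 mm on the poise side, then the pointer to 302 mm.
- fork_bar (a point): middle of the fork's crossbar on the beam, 45 mm from the pivot towards the pan, 150 mm across the beam, 12 mm high; from it two prongs, 6 mm thick, at 72 mm either side of the beam's line run out to 160 mm from the pivot.
Things that resemble listed ones, but are neither listed nor needed, are in the scene too. What is shaped like the casting_ring but blue or turquoise is not meant.

How it is judged:
On the way, in this order (a step that is already met when the one before it is completed fails the run):
1. the casting ring stands in the pan, let go (distance between casting_ring and pan_floor below 0.015 m and contact force between casting_ring and pan above 0.3 N and contact force between the fingers and casting_ring below 0.1 N and angle between casting_ring's own z axis and vertical below 0.2 rad), for 0.3 s.
2. the poise has been slid out and the beam hangs level, untouched (value of joint poise above 0.03 m and value of joint beam between -0.03 and 0.03 rad and contact force between the fingers and balance below 0.1 N), for 0.4 s.
At the end, for the whole second after the job is handed in: The casting ring stands upright (within 0.15 rad) in the pan, at most 15 mm from its centre; the poise is slid out (more than 30 mm); the beam is at rest within 0.03 rad of level, with nothing of the robot touching it (value of joint beam between -0.03 and 0.03 rad and velocity of joint beam between -0.05 and 0.05 rad/s and value of joint poise above 0.03 m and distance between casting_ring and pan_floor below 0.015 m and angle between casting_ring's own z axis and vertical below 0.15 rad and contact force between casting_ring and pan above 0.3 N and linear speed of casting_ring below 0.03 m/s).
It fails at once if the robot pushes, grips or leans on the balance, its beam, poise or pan with more than 15 N (contact force between any of the fingers, the arm and balance above 15 N).
It fails at once if the casting ring is dropped or pressed into the pan with more than 20 N (contact force between casting_ring and balance above 20 N).
It fails at once if the large ring is moved by more than 20 mm (distance of large_ring from where it was at the start of the episode above 0.02 m).
It fails at once if the crucible is moved by more than 20 mm (distance of crucible from where it was at the start of the episode above 0.02 m).
It also fails if it takes over 72 s, if anything falls off the work surface, if the arm or the gripper's body presses on something with over 40 N, if the wrist force passes 120 N, or if a joint passes its speed limit or range.

### The arm

A 7-joint arm with a two-finger parallel gripper is mounted at the origin on a cart in front of the work surface, level with it; the furniture and walls round the work are solid. World frame = base frame: x ahead of the robot, y to its left, z up, the work surface at z = 0. Lengths are in m, angles in rad, forces in N, time in s.
With the tool pointing down it reaches from about 0.425 to 0.975 m from the base axis. Payload 16.7 kg.
Tool frame: the origin (TCP) lies midway between the tips of the shut fingers; the grasp point (between the pads) lies 19 mm behind it (robot.hold_point_z is the z of the grasp point in the tool frame, in m); z points along the fingers, y is the direction in which the jaws open and shut (so a half turn about z gives the same grasp; the last joint's range is limited). The gripper opens to 85 mm and grips with 20 to 120 N. Pads are 22 mm wide; open, the fingers measure 114 mm over their backs; the gripper's body (76 mm by 85 mm) begins 54 mm behind the grasp point. The pads swing forward as they close: fully open they stand 13 mm farther back than shut.
Start: joints at [1.046, 0.426, 0.074, 1.606, -0.034, 1.111, -0.067], TCP at [0.247, -0.628, 0.231] pointing down, gripper open.
Joint ranges: [-2.85, 2.85], [-0.5, 2.14], [-1.23, 1.37], [0.21, 2.46], [-1.02, 4.16], [0.16, 2.05], [-2.73, 2.73]. Speed limits (rad/s): [1.89, 1.89, 2.39, 2.39, 3.01, 3.01, 3.01].

### API

Orientations are given as a unit quaternion [w, x, y, z].
In Python, from station import robot gives the robot as it stands.
- The arm moves only by the tool apply_moves, never from a script. Its argument "moves" is a list of rows, each a list of 6 numbers: the shift along the tool's x, y, z normalised to -1 to 1, where 1 is 0.12 m, then the turn, a rotation vector about the tool's x, y, z normalised to -1 to 1, where 1 is pi/2 rad. In form: [[tx, ty, tz, rx, ry, rz], ...]. A call has 1 to 8 rows; each row is the pose to reach, as a shift and turn from the pose measured when the call began, along the tool's axes at that moment; what a row does not reach only later rows make up. A row lasts 1/10 s, in which the tool goes at most 50 mm and 8.59 degrees, less where a joint would pass 70% of its speed; a pose out of reach is approached as far as the arm can. A call with a number of a shift or a turn outside -1 to 1 is refused whole. A call with a gripper value outside its range is refused whole. "fingers" is the opening, from 0 (shut) to 1 (fully open), set as the call begins (left out, the last holds). The fingers move at their own pace and stop on an object; "grip_force" is the grip in N (left out, the last holds). Time passes only in rows, so rows that repeat a pose let the fingers close. It gives the time, the measured TCP pose, the force and the opening at its end, in the units of the state.
- robot.read_state(): the state, without advancing time (a new reading comes with each control period).
- robot.grab_frame(name): name is "side" or "top" or "wrist"; returns the picture (400x640x3 uint8, red, green, blue); there is no depth.
- robot.camera_info(name): a dict with "vertical_fov" (degrees; the focal length in pixels is half the picture's height over the tangent of half this angle, whatever the lens; pixels are square), "cx", "cy" (the principal point, pixels), "camera_from_world" (4x4, takes a point from world to camera coordinates); the wrist camera has in their place "mount" (4x4, takes a point from camera to tool coordinates, whose origin is the TCP and whose axes are the flange's). Camera axes: x right, y down, z forward; pixel columns grow to the right and rows downward; lengths in m; the calibration is good to about 2 mm. The wrist camera is an equidistant fisheye: a pixel r from the principal point sees the ray r / f radians off the axis. A picture is of the moment at which its call begins: read the wrist's pose just before it. camera_info takes no time and is no camera call.
- robot.finish_job(): hands the job in, once; it reports no verdict.
Trained networks look in the newest picture that a camera, given by its name, has taken for a name from the list of things; names that differ only in an ending like _2 or _b are one class to them, and where a whole thing is asked for, a point or a joint stands for the part that bears it (a point fixed in the world has none). Each returns a list of dicts, best first, with "confidence" (0 to 1); they miss things now and then, are a little off and sometimes report something else, mostly with a low value. They report only what shows in the picture. A call takes as long as a camera call. They do not tell look-alikes from the thing itself.
- robot.regions_of(camera, name): "mask" (400x640 bool, what is visible of it).
- robot.mark_of(camera, name): "at" ([x, y, z] in m, in world coordinates, good to about 4 mm: a listed point, or the origin of a listed thing).
The state is a dict: "clock": time; "q": joint angles; "dq": joint speeds; "joint_torque": joint torques, N m; "tcp_pos": TCP position; "tool_rot": TCP orientation; "force": force on the tool from outside, world axes, zero at the start; "wrist_torque": the same for the moment, N m; "grip_width": finger opening in m.
Only numpy, scipy, OpenCV 4.12 (cv2) and the standard library are available. Lean on these libraries where they do the work, as an engineer would, in place of code of your own. Each camera call takes 0.05 s, during which the arm holds its last target.

## Working session

There is one attempt and no reset: what is moved stays moved. The work goes in short steps, Python scripts to look and compute and a tool call to move; the robot and the scene stay as the last step left them, time stands still between calls to the robot, and variables do not carry over. Pictures are saved under pics/ and viewed, and the job is handed in when it is done.

Besides the shell and the picture viewer there is one more tool, called after "Call:" as name([rows], argument=value, ...), one row to a line, values as JSON. apply_moves: Moves the arm, as the interface text tells. Scaled input: -1 to 1 covers 0.12 m each way for a shift and pi/2 rad each way for a turn. Its arguments: {"type":"object","properties":{"moves":{"type":"array"},"fingers":{"type":"number"},"grip_force":{"type":"number"}},"required":["moves"]}

```bash
mkdir -p pics; ls; python3 - <<'E'
from station import robot
import cv2
s=robot.read_state()
print({k:(s[k]) for k in ('clock','tcp_pos','tool_rot','force','grip_width')}, robot.hold_point_z)
for n in('side','top','wrist'):
    im=robot.grab_frame(n); cv2.imwrite(f'pics/{n}0.png',im[:,:,::-1])
    print(n,robot.camera_info(n))
E
```

```text
pics
{'clock': 0.0, 'tcp_pos': array([ 0.2469247 , -0.62776234,  0.2305845 ]), 'tool_rot': array([-6.43317201e-04,  9.82498578e-01,  1.86268900e-01, -1.62516514e-04]), 'force': array([-0.26171166,  0.1262907 ,  0.23166821]), 'grip_width': 0.08537421112933903} -0.0187
side {'vertical_fov': 57.18167356058609, 'cx': 316.7019534743911, 'cy': 200.7378702722542, 'camera_from_world': array([[-0.99099225, -0.13294327, -0.01613824,  0.50187765],
       [-0.06803275,  0.60356731, -0.79440421,  0.13403772],
       [ 0.11535121, -0.78615049, -0.60717503,  0.98965963],
       [ 0.        ,  0.        ,  0.        ,  1.        ]])}
top {'vertical_fov': 43.52280302872103, 'cx': 324.5195455725264, 'cy': 196.35468956953508, 'camera_from_world': array([[-0.01592292, -0.99984513, -0.00749569,  0.01235726],
       [-0.99457868,  0.01660862, -0.10265186,  0.4880095 ],
       [ 0.10276046,  0.00582054, -0.9946891 ,  1.58366232],
       [ 0.        ,  0.        ,  0.        ,  1.        ]])}
wrist {'vertical_fov': 65.70646984690485, 'cx': 318.7800213083242, 'cy': 196.48988702367575, 'mount': array([[-8.22065134e-05, -9.57189993e-01, -2.89460377e-01,
         7.43348425e-02],
       [ 9.99998360e-01,  4.44964422e-04, -1.75541079e-03,
        -5.82376307e-05],
       [ 1.80906121e-03, -2.89460047e-01,  9.57188387e-01,
        -1.42314861e-01],
       [ 0.00000000e+00,  0.00000000e+00,  0.00000000e+00,
         1.00000000e+00]])}
```

View pics/side0.png

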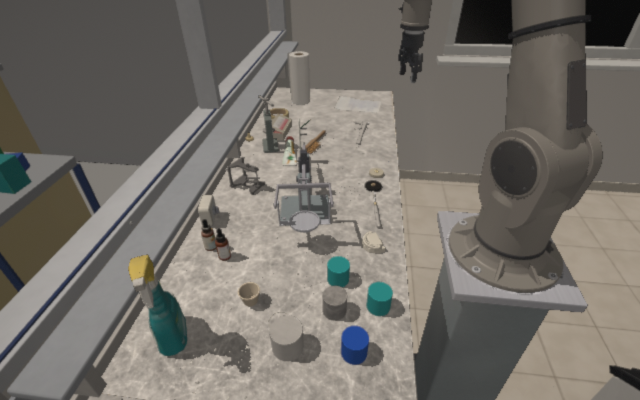

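View pics/top0.png

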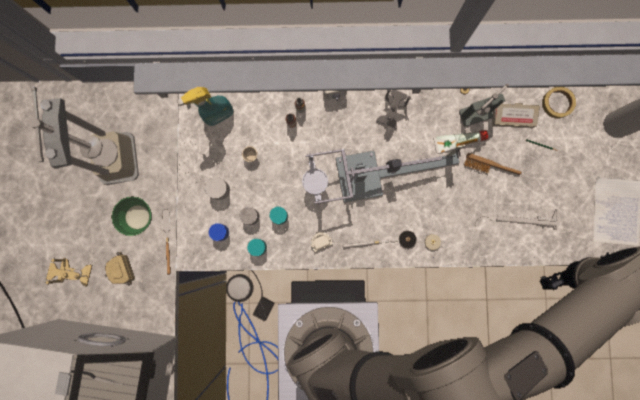

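```bash
python3 - <<'E'
from station import robot
import numpy as np
for c in('top','side'):
  for n in('casting_ring','large_ring','crucible','balance','pan_floor','poise_top','pointer_tip','pivot','fork_bar','index_mark'):
    for d in robot.mark_of(c,n)[:4]: print(c,n,round(d['confidence'],2),np.round(d['at'],4))
E
```

```text
top casting_ring 0.82 [ 0.4343  0.1548 -0.0011]
top casting_ring 0.64 [ 0.4315  0.2454 -0.0025]
top casting_ring 0.62 [3.306e-01 2.192e-01 3.000e-04]
top large_ring 0.67 [ 0.518   0.3428 -0.0008]
top crucible 0.59 [ 0.6292  0.2445 -0.0009]
top balance 0.69 [0.6291 0.2431 0.0014]
top balance 0.65 [ 0.5571 -0.1101 -0.002 ]
top pan_floor 0.84 [0.5323 0.0305 0.0787]
top poise_top 0.46 [ 0.5717 -0.2114  0.1521]
top pointer_tip 0.72 [ 0.6057 -0.4044  0.0777]
top pivot 0.68 [ 0.5539 -0.1097  0.1189]
top fork_bar 0.85 [ 0.5522 -0.0642  0.1243]
top index_mark 0.74 [ 0.6069 -0.404   0.123 ]
side casting_ring 0.94 [0.4326 0.2401 0.0006]
side casting_ring 0.75 [ 0.3841  0.3462 -0.0035]
side casting_ring 0.57 [0.3286 0.2247 0.0024]
side large_ring 0.76 [ 5.213e-01  3.441e-01 -1.000e-04]
side crucible 0.74 [ 0.6312  0.2399 -0.0027]
side crucible 0.61 [0.5364 0.0316 0.0802]
side crucible 0.45 [ 0.5576 -0.1064  0.1176]
side balance 0.89 [ 0.5565 -0.1073 -0.0032]
side pan_floor 0.57 [0.5349 0.0279 0.0798]
side poise_top 0.77 [ 0.5761 -0.2084  0.1521]
side pointer_tip 0.72 [ 0.6058 -0.3974  0.0776]
side pivot 0.84 [ 0.5556 -0.1082  0.1193]
side pivot 0.64 [ 0.6067 -0.3975  0.0809]
side fork_bar 0.74 [ 0.5505 -0.0659  0.1279]
side fork_bar 0.68 [0.5346 0.0283 0.1404]
side index_mark 0.55 [ 0.6024 -0.4045  0.1209]
```

Candidates for the casting ring in the top picture: grey (250,216), turquoise (278,215) and (257,247), blue (218,232), and a larger grey one at (218,189). By the description it is the smaller grey one at (250,216). I'll check that in a crop and write helpers.

```bash
cat > h.py <<'E'
from station import robot
import numpy as np, cv2
from scipy.spatial.transform import Rotation as Ro
def pose():
    s=robot.read_state(); q=s['tool_rot']; return s,np.array(s['tcp_pos']),Ro.from_quat([q[1],q[2],q[3],q[0]])
def down(yaw): # tool x at angle yaw, z down
    c,s_=np.cos(yaw),np.sin(yaw)
    return Ro.from_matrix(np.array([[c,s_,0],[s_,-c,0],[0,0,-1]]))
def rows(*wps):
    s,p,R=pose()
    x=R.as_matrix()[:,0]
    print('clock',round(s['clock'],2),'tcp',np.round(p,4),'yaw',round(np.arctan2(x[1],x[0]),3),'F',np.round(s['force'],2),'w',round(s['grip_width'],4))
    for (t,yaw) in wps:
        d=R.inv().apply(np.array(t)-p)/0.12
        r=(R.inv()*down(yaw)).as_rotvec()/(np.pi/2) if yaw is not None else np.zeros(3)
        print(np.round(np.r_[d,r],3).tolist())
def proj(cam,P):
    i=robot.camera_info(cam); f=200/np.tan(np.radians(i['vertical_fov'])/2)
    P=np.atleast_2d(P)
    if cam=='wrist':
        s,p,R=pose(); M=i['mount']; t=R.inv().apply(P-p); c=(t-M[:3,3])@M[:3,:3]
        rr=np.hypot(c[:,0],c[:,1]); th=np.arctan2(rr,c[:,2]); k=f*th/np.maximum(rr,1e-9)
        return np.c_[i['cx']+k*c[:,0],i['cy']+k*c[:,1]]
    T=i['camera_from_world']; c=P@T[:3,:3].T+T[:3,3]
    return np.c_[i['cx']+f*c[:,0]/c[:,2],i['cy']+f*c[:,1]/c[:,2]]
def ray_z(cam,uv,z): # world point on plane z
    i=robot.camera_info(cam); f=200/np.tan(np.radians(i['vertical_fov'])/2)
    d=np.array([uv[0]-i['cx'],uv[1]-i['cy']])
    if cam=='wrist':
        s,p,R=pose(); M=i['mount']; r=np.hypot(*d); th=r/f
        v=np.r_[d/max(r,1e-9)*np.sin(th),np.cos(th)]
        o=p+R.apply(M[:3,3]); v=R.apply(M[:3,:3]@v)
    else:
        T=i['camera_from_world']; v=T[:3,:3].T@np.r_[d/f,1]; o=-T[:3,:3].T@T[:3,3]
    return o+v*(z-o[2])/v[2]
E
python3 - <<'E'
from h import *
a=cv2.imread('pics/side0.png')[220:380,210:420]; b=cv2.imread('pics/top0.png')[130:270,190:330]
cv2.imwrite('pics/c0.png',np.hstack([cv2.resize(a,(400,305)),cv2.resize(b,(305,305))]))
rows(((.33,-.53,.24),.7),((.36,-.51,.24),.8),((.40,-.45,.24),.9))
E
```

```text
clock 1.15 tcp [ 0.2471 -0.6281  0.2313] yaw 0.375 F [-0.39 -0.54  0.32] w 0.0856
[0.942, -0.508, -0.072, -0.0, -0.0, -0.207]
[1.236, -0.572, -0.072, -0.0, -0.0, -0.271]
[1.729, -0.915, -0.072, -0.0, -0.0, -0.334]
```

View pics/c0.png

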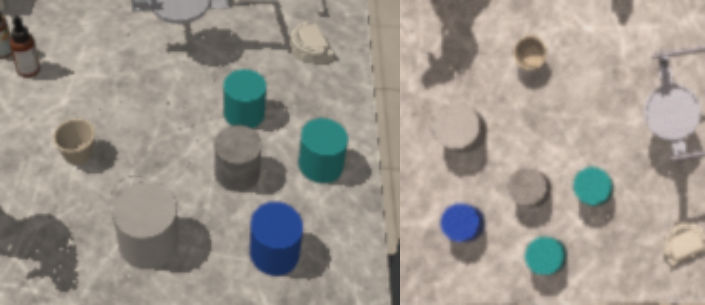

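The crop confirms it: plain grey, smaller than the other grey one, at side (335,302) / top (250,216). Now moving.

Call:
apply_moves([
  [0.35,-0.35,0,0,0,-0.05],
  [0.7,-0.7,0,0,0,-0.1],
  [1,-1,0,0,0,-0.15],
  [1,-1,0,0,0,-0.15],
], fingers=1)

```text
clock: 1.55
tcp_pos: [0.317, -0.4684, 0.2316]
tool_rot: [-0.0, 0.953, 0.304, 0.001]
force: [-0.0, -1.1, 0.1]
grip_width: 0.0857
```

```bash
python3 - <<'E'
from h import *
rows(((.42,-.39,.24),.65),((.44,-.36,.24),.65))
E
```

```text
clock 1.55 tcp [ 0.317  -0.4684  0.2316] yaw 0.617 F [-0.01 -1.07  0.1 ] w 0.0857
[1.078, -0.036, -0.069, -0.0, -0.001, -0.021]
[1.359, -0.143, -0.069, -0.0, -0.001, -0.021]
```

Call:
apply_moves([
  [0.35,-0.2,0,0,0,-0.02],
  [0.7,-0.4,0,0,0,-0.05],
  [1,-0.6,0,0,0,-0.08],
  [1,-0.6,0,0,0,-0.08],
])

```text
clock: 1.95
tcp_pos: [0.3757, -0.3351, 0.2321]
tool_rot: [-0.0, 0.93, 0.367, 0.001]
force: [0.6, -1.0, 0.6]
grip_width: 0.0854
```

```bash
python3 - <<'E'
from h import *
rows(((.43,-.2,.25),.8),((.44,-.16,.25),.85))
E
```

```text
clock 1.95 tcp [ 0.3757 -0.3351  0.2321] yaw 0.752 F [ 0.57 -1.02  0.55] w 0.0854
[1.1, -0.513, -0.146, 0.0, -0.002, -0.031]
[1.389, -0.7, -0.145, 0.0, -0.002, -0.062]
```

Call:
apply_moves([
  [0.35,-0.2,-0.05,0,0,-0.02],
  [0.7,-0.45,-0.1,0,0,-0.05],
  [1,-0.7,-0.15,0,0,-0.08],
  [1,-0.7,-0.15,0,0,-0.08],
])

```text
clock: 2.35
tcp_pos: [0.4072, -0.187, 0.2515]
tool_rot: [0.0, 0.904, 0.428, 0.002]
force: [-0.9, -1.2, 0.0]
grip_width: 0.085
```

```bash
python3 - <<'E'
from h import *
rows(((.43,-.05,.25),.95),((.43,-.02,.25),.95))
E
```

```text
clock 2.35 tcp [ 0.4072 -0.187   0.2515] yaw 0.885 F [-0.91 -1.19  0.01] w 0.085
[1.004, -0.575, 0.015, 0.001, -0.002, -0.041]
[1.198, -0.734, 0.015, 0.001, -0.002, -0.041]
```

Call:
apply_moves([
  [0.35,-0.2,0,0,0,-0.02],
  [0.7,-0.4,0,0,0,-0.05],
  [1,-0.6,0,0,0,-0.08],
  [1,-0.6,0,0,0,-0.08],
])

```text
clock: 2.75
tcp_pos: [0.428, -0.0437, 0.2523]
tool_rot: [0.0, 0.873, 0.488, 0.003]
force: [0.7, -1.6, -0.9]
grip_width: 0.0855
```

```bash
python3 - <<'E'
from h import *
rows(((.43,.08,.25),1.05),((.43,.11,.25),1.05))
E
```

```text
clock 2.75 tcp [ 0.428  -0.0437  0.2523] yaw 1.019 F [ 0.73 -1.58 -0.89] w 0.0855
[0.887, -0.527, 0.022, 0.002, -0.003, -0.02]
[1.1, -0.658, 0.022, 0.002, -0.003, -0.02]
```

Call:
apply_moves([
  [0.35,-0.2,0,0,0,-0.02],
  [0.7,-0.4,0,0,0,-0.02],
  [1,-0.6,0.02,0,0,-0.02],
  [1,-0.6,0.02,0,0,-0.02],
])

```text
clock: 3.15
tcp_pos: [0.4294, 0.101, 0.2505]
tool_rot: [-0.0, 0.864, 0.504, 0.003]
force: [0.9, -0.7, -0.6]
grip_width: 0.0852
```

```bash
python3 - <<'E'
from h import *
rows(((.432,.2,.23),1.05),((.432,.2425,.22),1.05))
E
```

```text
clock 3.15 tcp [0.4294 0.101  0.2505] yaw 1.056 F [ 0.94 -0.65 -0.62] w 0.0852
[0.728, -0.388, 0.174, 0.002, -0.004, 0.004]
[1.036, -0.562, 0.259, 0.002, -0.004, 0.004]
```

Call:
apply_moves([
  [0.35,-0.18,0.1,0,0,0],
  [0.7,-0.36,0.2,0,0,0],
  [1,-0.56,0.3,0,0,0],
  [1,-0.56,0.3,0,0,0],
  [1,-0.56,0.3,0,0,0],
])

```text
clock: 3.65
tcp_pos: [0.4301, 0.2388, 0.2145]
tool_rot: [-0.0, 0.863, 0.504, 0.003]
force: [-0.4, -0.3, -0.6]
grip_width: 0.0852
```

```bash
python3 - <<'E'
from h import *
rows(((.432,.2425,.1),1.05),((.432,.2425,.019),1.05))
im=robot.grab_frame('wrist')[:,:,::-1].copy()
for i,d in enumerate(robot.mark_of('wrist','casting_ring')): print(d['confidence'],np.round(d['at'],4))
for d in robot.regions_of('wrist','casting_ring'):
    m=d['mask'].astype(np.uint8); ys,xs=np.where(m); print(round(d['confidence'],2),xs.min(),xs.max(),ys.min(),ys.max(),xs.mean(),ys.mean())
cv2.imwrite('pics/w1.png',im)
E
```

```text
clock 3.65 tcp [0.4301 0.2388 0.2145] yaw 1.058 F [-0.4  -0.3  -0.57] w 0.0852
[0.03, -0.003, 0.955, 0.001, -0.003, 0.005]
[0.026, -0.004, 1.63, 0.001, -0.003, 0.005]
0.94 [0.3811 0.3457 0.0028]
0.91 [0.3319 0.2221 0.0009]
0.81 [4.292e-01 2.431e-01 4.000e-04]
0.65 [ 0.4323  0.1534 -0.0039]
0.58 [0.5185 0.3492 0.0022]
0.94 333 382 210 269 356.4836546521375 239.6295054484493
0.75 224 278 200 260 251.79034941763726 230.2412645590682
0.65 290 344 142 200 316.8308968787041 171.70327933623074
0.6 200 261 89 142 229.82895752895752 115.56988416988418
```

View pics/w1.png

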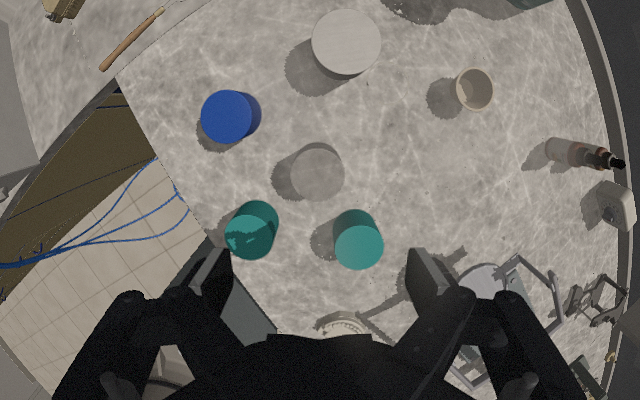

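```bash
python3 - <<'E'
from h import *
im=cv2.imread('pics/w1.png'); a=np.linspace(0,2*np.pi,60)
print(ray_z('wrist',(317,171.7),.0275),ray_z('wrist',(319,173),.055))
for c,col in(((.4305,.2425),(0,0,255)),):
  for z in(0,.055):
    P=np.c_[c[0]+.0275*np.cos(a),c[1]+.0275*np.sin(a),0*a+z]
    cv2.polylines(im,[np.round(proj('wrist',P)*8).astype(np.int32)],True,col,1,cv2.LINE_AA,3)
cv2.imwrite('pics/w1b.png',cv2.resize(im[120:220,250:390],None,fx=5,fy=5,interpolation=cv2.INTER_CUBIC))
E
```

```text
[0.43162051 0.24147932 0.0275    ] [0.43564036 0.24429418 0.055     ]
```

View pics/w1b.png

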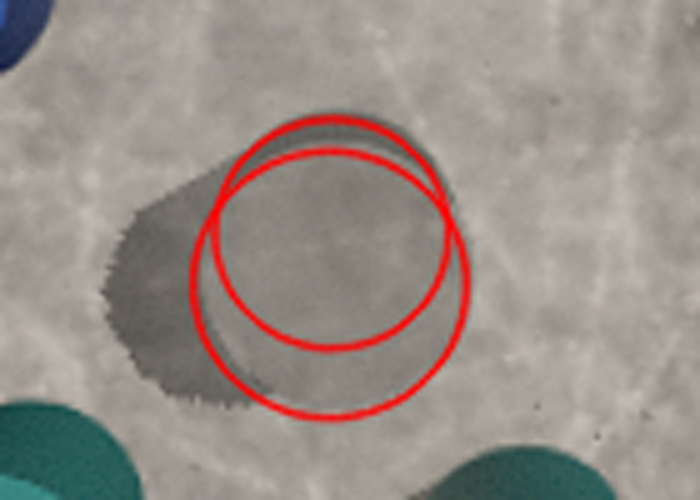

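Call:
apply_moves([
  [0.028,-0.003,0.4,0,0,0],
  [0.028,-0.003,0.8,0,0,0],
  [0.028,-0.003,1,0,0,0],
  [0.028,-0.003,1,0,0,0],
], grip_force=30)

```text
clock: 4.2
tcp_pos: [0.4318, 0.2385, 0.0928]
tool_rot: [0.0, 0.865, 0.502, 0.001]
force: [0.4, -1.0, 0.5]
grip_width: 0.0854
```

```bash
python3 - <<'E'
from h import *
rows(((.4315,.242,.016),1.05))
im=robot.grab_frame('wrist')[:,:,::-1].copy()
cv2.imwrite('pics/w2.png',im)
E
```

```text
clock 4.2 tcp [0.4318 0.2385 0.0928] yaw 1.052 F [ 0.39 -0.98  0.5 ] w 0.0854
[0.023, -0.018, 0.64, 0.001, -0.001, 0.002]
```

View pics/w2.png

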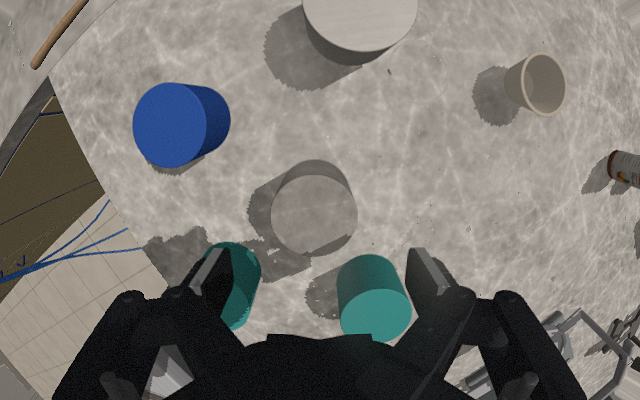

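Call:
apply_moves([
  [0.023,-0.015,0.35,0,0,0],
  [0.023,-0.015,0.64,0,0,0],
  [0.023,-0.015,0.64,0,0,0],
  [0.023,-0.015,0.64,0,0,0],
])

```text
clock: 4.65
tcp_pos: [0.4337, 0.2432, 0.0199]
tool_rot: [0.0, 0.865, 0.502, 0.003]
force: [0.1, 0.6, 0.9]
grip_width: 0.0851
```

Call:
apply_moves([
  [0,0,0,0,0,0],
  [0,0,0,0,0,0],
  [0,0,0,0,0,0],
  [0,0,0,0,0,0],
  [0,0,0,0,0,0],
  [0,0,0,0,0,0],
], fingers=0, grip_force=30)

```text
clock: 5.25
tcp_pos: [0.4351, 0.2436, 0.0219]
tool_rot: [0.001, 0.865, 0.502, 0.004]
force: [-2.2, -2.8, 20.6]
grip_width: 0.0542
```

```bash
python3 - <<'E'
from h import *
rows(((.4315,.242,.13),1.05))
im=robot.grab_frame('wrist')[:,:,::-1].copy()
cv2.imwrite('pics/w3.png',im)
E
```

```text
clock 5.25 tcp [0.4351 0.2436 0.0219] yaw 1.052 F [-2.24 -2.78 20.6 ] w 0.0542
[-0.02, -0.014, -0.901, 0.004, -0.004, 0.001]
```

View pics/w3.png

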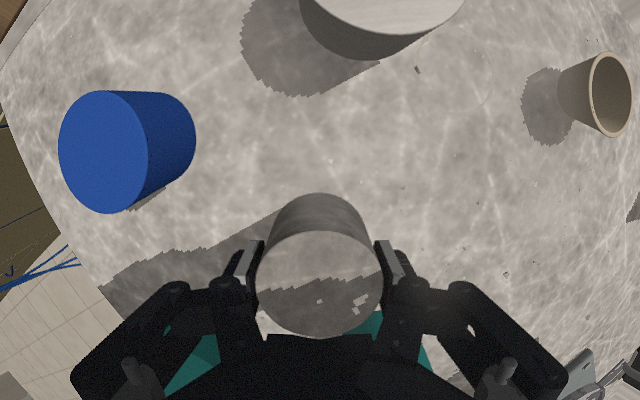

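Call:
apply_moves([
  [0,0,-0.2,0,0,0],
  [0,0,-0.5,0,0,0],
  [0,0,-0.8,0,0,0],
  [0,0,-1,0,0,0],
  [0,0,-1,0,0,0],
  [0,0,-1,0,0,0],
])

```text
clock: 5.9
tcp_pos: [0.4344, 0.243, 0.1427]
tool_rot: [0.001, 0.865, 0.502, 0.005]
force: [0.0, -0.8, -1.1]
grip_width: 0.0542
```

```bash
python3 - <<'E'
from h import *
rows(((.4315,.20,.19),.8),((.46,.16,.20),.7))
im=robot.grab_frame('wrist')[:,:,::-1].copy()
cv2.imwrite('pics/w4.png',im)
s,p,R=pose(); a=np.linspace(0,2*np.pi,60)
for dz,col in((-.020+.055,(0,0,255)),(-.02,(0,255,0))):
  for dx,c2 in((0,col),(-.003,(255,0,0))):
    P=p+R.apply(np.c_[dx+.0275*np.cos(a),.0275*np.sin(a),0*a]); P[:,2]+=dz
    cv2.polylines(im,[np.round(proj('wrist',P)*8).astype(np.int32)],True,c2,1,cv2.LINE_AA,3)
cv2.imwrite('pics/w4b.png',cv2.resize(im[160:360,220:420],None,fx=3,fy=3,interpolation=cv2.INTER_CUBIC))
E
```

```text
clock 5.9 tcp [0.4344 0.243  0.1427] yaw 1.051 F [ 0.04 -0.81 -1.13] w 0.0542
[-0.32, 0.16, -0.396, 0.004, -0.006, 0.16]
[-0.491, 0.532, -0.478, 0.004, -0.006, 0.224]
```

View pics/w4b.png

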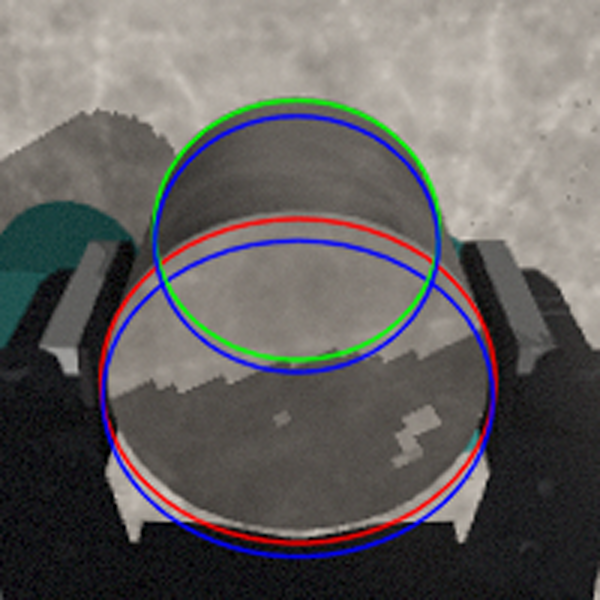

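Call:
apply_moves([
  [0,0,-0.3,0,0,0.05],
  [-0.1,0.15,-0.45,0,0,0.12],
  [-0.25,0.4,-0.5,0.002,-0.003,0.2],
  [-0.5,0.7,-0.5,0.004,-0.006,0.28],
  [-0.57,0.8,-0.5,0.004,-0.006,0.3],
  [-0.57,0.8,-0.5,0.004,-0.006,0.3],
])

```text
clock: 6.55
tcp_pos: [0.4831, 0.133, 0.2008]
tool_rot: [-0.0, 0.959, 0.284, -0.002]
force: [-0.2, 1.2, -1.3]
grip_width: 0.0542
```

```bash
python3 - <<'E'
from h import *
for c in('top','side','wrist'):
  im=robot.grab_frame(c); cv2.imwrite(f'pics/{c}5.png',im[:,:,::-1])
  for n in('pan','pan_floor','fork_bar','pivot','poise_top','pointer_tip'):
    for d in robot.mark_of(c,n)[:2]: print(c,n,round(d['confidence'],2),np.round(d['at'],4))
rows(((.534,.03,.2),.167))
E
```

```text
top pan 0.97 [0.5327 0.0378 0.1411]
top pan_floor 0.81 [0.5309 0.0333 0.0822]
top fork_bar 0.69 [ 0.5519 -0.0668  0.1243]
top fork_bar 0.36 [0.5322 0.0349 0.1399]
top pivot 0.73 [ 0.5548 -0.1022  0.1174]
top pivot 0.67 [ 0.5575 -0.112   0.0006]
top poise_top 0.5 [ 6.297e-01  2.451e-01 -2.000e-04]
top poise_top 0.46 [ 0.5709 -0.2129  0.1538]
top pointer_tip 0.69 [ 0.6061 -0.4059  0.0771]
side pan 0.64 [0.5344 0.0294 0.1401]
side pan_floor 0.9 [0.5356 0.0307 0.0828]
side fork_bar 0.66 [ 0.5511 -0.0631  0.1283]
side fork_bar 0.57 [0.4815 0.1321 0.1799]
side pivot 0.77 [ 0.5581 -0.1102  0.1245]
side poise_top 0.41 [ 0.5204  0.3452 -0.0045]
side poise_top 0.34 [ 0.5554 -0.1052 -0.0011]
wrist pan 0.86 [0.5355 0.0304 0.1405]
wrist pan_floor 0.88 [0.5356 0.0295 0.0819]
wrist fork_bar 0.88 [ 0.5508 -0.0649  0.1242]
wrist fork_bar 0.56 [0.5361 0.0322 0.1423]
wrist pivot 0.91 [ 0.558  -0.1049  0.1208]
wrist pivot 0.19 [0.4844 0.1363 0.18  ]
wrist poise_top 0.86 [ 0.5743 -0.2085  0.1523]
wrist pointer_tip 0.81 [ 0.6044 -0.4011  0.0786]
clock 7.6 tcp [0.4828 0.1356 0.202 ] yaw 0.58 F [ 0.92 -0.09 -1.69] w 0.0543
[-0.126, 0.97, 0.015, -0.001, 0.001, 0.263]
```

View pics/wrist5.png

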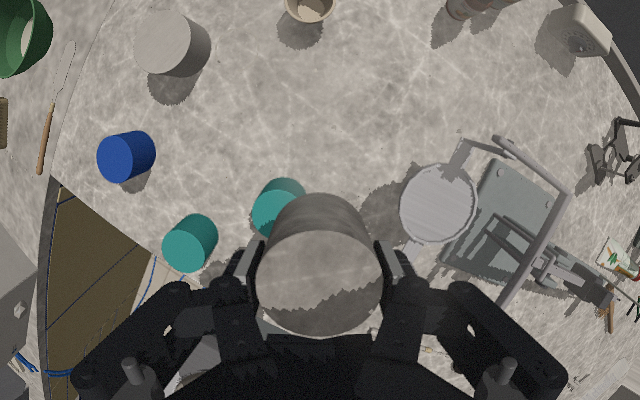

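```bash
python3 - <<'E'
from h import *
a=np.linspace(0,2*np.pi,60); outs=[]
for cam,(x0,y0,w,h) in(('wrist',(380,140,120,120)),('top',(290,150,60,60)),('side',(270,195,80,60))):
  im=cv2.imread(f'pics/{cam}5.png'); k=6 if cam!='wrist' else 3
  im=cv2.resize(im[y0:y0+h,x0:x0+w],None,fx=k,fy=k,interpolation=cv2.INTER_CUBIC)
  for c,col in(((.5345,.0300),(0,0,255)),((.5345,.0345),(0,255,0))):
    P=np.c_[c[0]+.037*np.cos(a),c[1]+.037*np.sin(a),0*a+.084]
    q=(proj(cam,P)+.5-[x0,y0])*k
    cv2.polylines(im,[np.round(q*8).astype(np.int32)],True,col,1,cv2.LINE_AA,3)
  outs.append(cv2.resize(im,(int(im.shape[1]*300/im.shape[0]),300)))
o=np.hstack(outs); print(o.shape); cv2.imwrite('pics/p5.png',cv2.resize(o,(800,int(o.shape[0]*800/o.shape[1]))) if o.shape[1]>800 else o)
cv2.imwrite('pics/p5w.png',cv2.resize(outs[0],(590,590)));
E
```

```text
(300, 1000, 3)
```

View pics/p5.png

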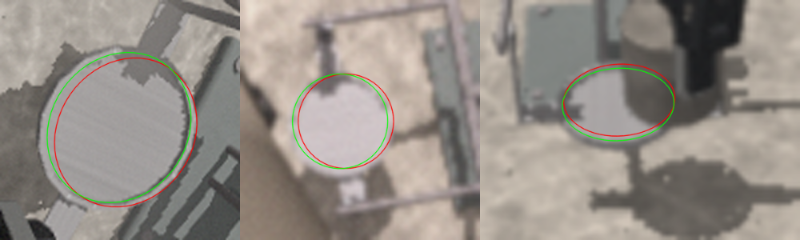

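View pics/p5w.png

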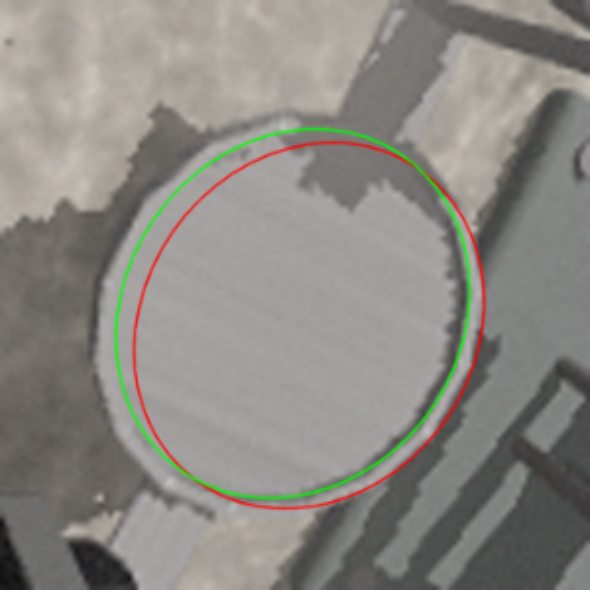

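Call:
apply_moves([
  [-0.02,0.2,0,0,0,0.05],
  [-0.05,0.5,0,0,0,0.11],
  [-0.09,0.8,0,0,0,0.17],
  [-0.107,0.93,0,0,0,0.23],
  [-0.107,0.93,0,0,0,0.265],
  [-0.107,0.93,0,0,0,0.265],
  [-0.107,0.93,0,0,0,0.265],
])

```text
clock: 8.3
tcp_pos: [0.5332, 0.0351, 0.2018]
tool_rot: [-0.0, 0.997, 0.083, -0.001]
force: [0.7, -0.0, -1.6]
grip_width: 0.054
```

```bash
python3 - <<'E'
from h import *
rows(((.5334,.035,.11),.163))
im=robot.grab_frame('wrist')[:,:,::-1].copy(); a=np.linspace(0,2*np.pi,60)
for c,col in(((.534,.035),(0,255,0)),):
  for r in(.037,.041):
    P=np.c_[c[0]+r*np.cos(a),c[1]+r*np.sin(a),0*a+.084]
    cv2.polylines(im,[np.round(proj('wrist',P)*8).astype(np.int32)],True,col,1,cv2.LINE_AA,3)
cv2.imwrite('pics/w6.png',im)
im=robot.grab_frame('side')[:,:,::-1]; cv2.imwrite('pics/s6.png',cv2.resize(im[80:280,200:420],None,fx=3,fy=3))
E
```

```text
clock 8.3 tcp [0.5332 0.0351 0.2018] yaw 0.165 F [ 0.7  -0.03 -1.59] w 0.054
[0.003, 0.002, 0.765, -0.0, 0.001, 0.001]
```

View pics/w6.png

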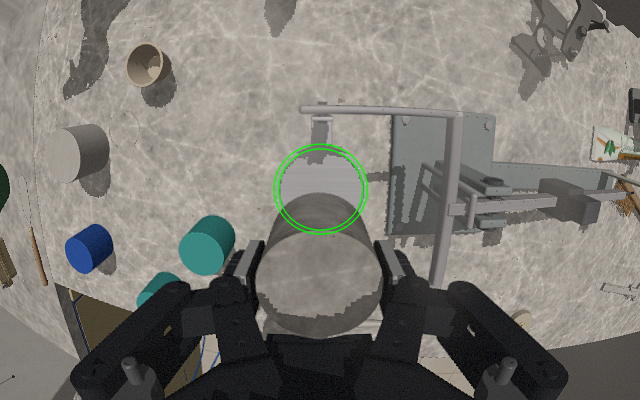

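View pics/s6.png

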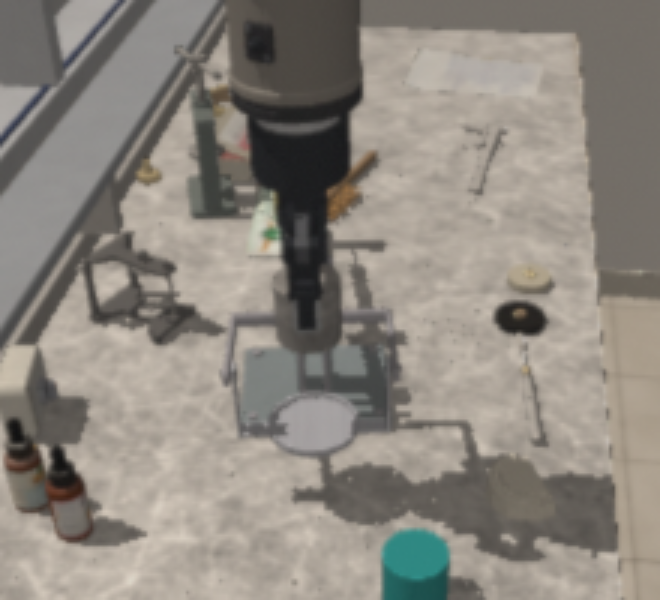

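Call:
apply_moves([
  [0,0,0.3,0,0,0],
  [0,0,0.55,0,0,0],
  [0,0,0.7,0,0,0],
  [0,0,0.7,0,0,0],
  [0,0,0.7,0,0,0],
])

```text
clock: 8.9
tcp_pos: [0.5331, 0.0358, 0.1184]
tool_rot: [-0.0, 0.997, 0.083, -0.001]
force: [0.5, -0.0, -1.5]
grip_width: 0.054
```

```bash
python3 - <<'E'
from h import *
rows(((.5334,.035,.10),.163))
im=robot.grab_frame('wrist')[:,:,::-1].copy(); a=np.linspace(0,2*np.pi,60)
for c,col in(((.534,.035),(0,255,0)),):
  for r in(.037,.041):
    P=np.c_[c[0]+r*np.cos(a),c[1]+r*np.sin(a),0*a+.084]
    cv2.polylines(im,[np.round(proj('wrist',P)*8).astype(np.int32)],True,col,1,cv2.LINE_AA,3)
cv2.imwrite('pics/w7.png',cv2.resize(im[130:360,200:440],None,fx=3,fy=2.6))
im=robot.grab_frame('side')[:,:,::-1]; cv2.imwrite('pics/s7.png',cv2.resize(im[140:260,250:360],None,fx=5,fy=5,interpolation=cv2.INTER_CUBIC))
E
```

```text
clock 8.9 tcp [0.5331 0.0358 0.1184] yaw 0.167 F [ 0.53 -0.03 -1.53] w 0.054
[0.001, 0.007, 0.153, -0.001, 0.001, 0.002]
```

View pics/w7.png

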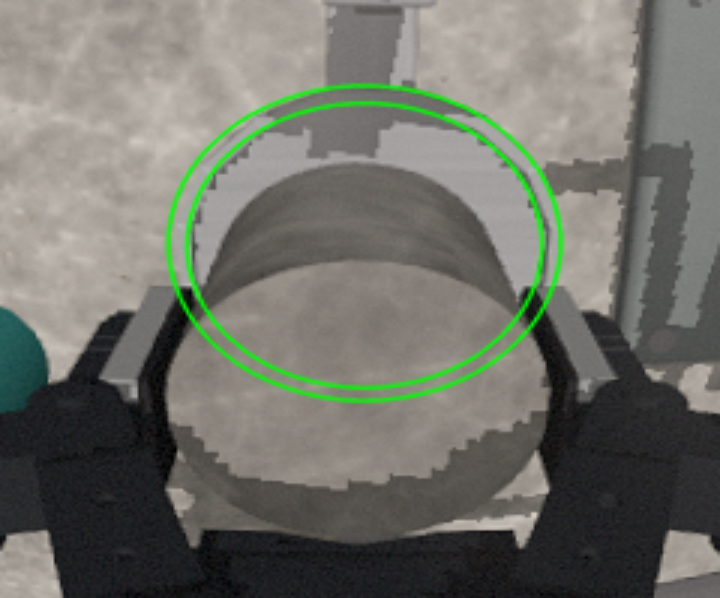

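View pics/s7.png

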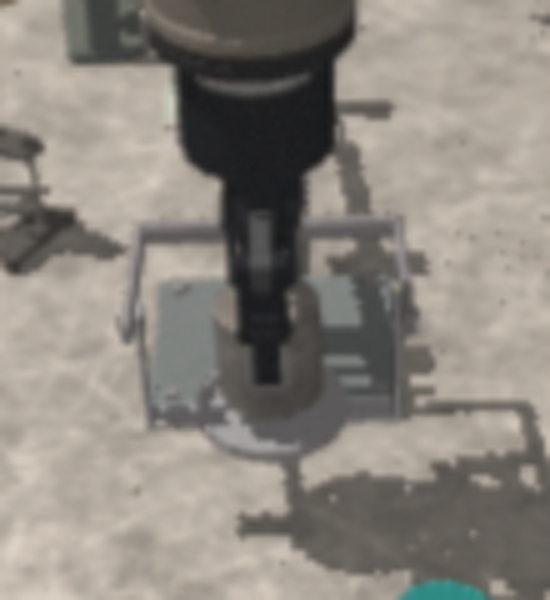

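Call:
apply_moves([
  [0,0,0.04,0,0,0],
  [0,0,0.07,0,0,0],
  [0,0,0.09,0,0,0],
  [0,0,0.11,0,0,0],
  [0,0,0.13,0,0,0],
  [0,0,0.15,0,0,0],
  [0,0,0.17,0,0,0],
  [0,0,0.2,0,0,0],
])

```text
clock: 9.8
tcp_pos: [0.5338, 0.0358, 0.095]
tool_rot: [-0.0, 0.997, 0.083, -0.0]
force: [-0.2, -0.6, -0.6]
grip_width: 0.0543
```

```bash
python3 - <<'E'
from h import *
rows(((.5334,.035,.07),.163))
im=robot.grab_frame('side')[:,:,::-1]; cv2.imwrite('pics/s8.png',cv2.resize(im[140:260,250:360],None,fx=5,fy=5,interpolation=cv2.INTER_CUBIC))
E
```

```text
clock 9.8 tcp [0.5338 0.0358 0.095 ] yaw 0.166 F [-0.23 -0.65 -0.57] w 0.0543
[-0.005, 0.006, 0.208, -0.0, 0.0, 0.002]
```

View pics/s8.png

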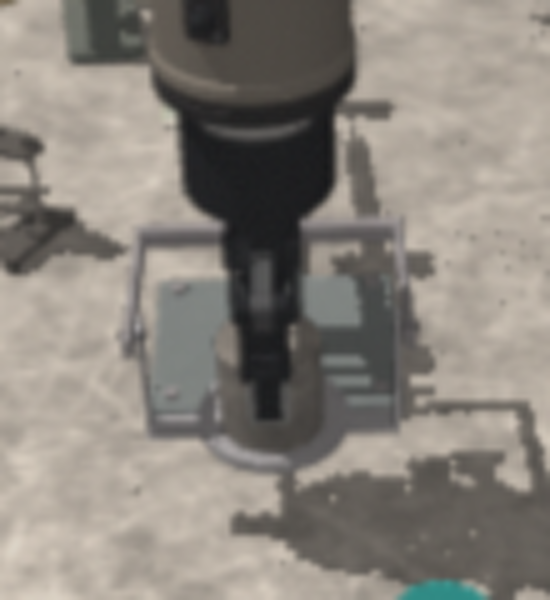

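Call:
apply_moves([
  [0,0,0.03,0,0,0],
  [0,0,0.06,0,0,0],
  [0,0,0.09,0,0,0],
  [0,0,0.12,0,0,0],
  [0,0,0.15,0,0,0],
  [0,0,0.18,0,0,0],
  [0,0,0.21,0,0,0],
  [0,0,0.21,0,0,0],
])

```text
clock: 10.65
tcp_pos: [0.5332, 0.0357, 0.0687]
tool_rot: [-0.0, 0.997, 0.083, -0.001]
force: [-0.6, -0.1, -1.1]
grip_width: 0.0542
```

```bash
python3 - <<'E'
from h import *
rows(((.5334,.035,.062),.163))
im=robot.grab_frame('side')[:,:,::-1]; cv2.imwrite('pics/s9.png',cv2.resize(im[140:260,250:360],None,fx=5,fy=5,interpolation=cv2.INTER_CUBIC))
E
```

```text
clock 10.65 tcp [0.5332 0.0357 0.0687] yaw 0.166 F [-0.59 -0.1  -1.07] w 0.0542
[0.0, 0.006, 0.055, -0.0, 0.001, 0.002]
```

View pics/s9.png

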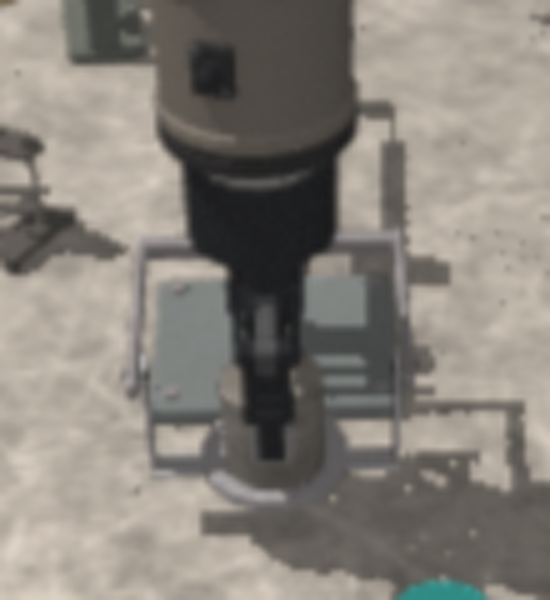

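Call:
apply_moves([
  [0,0,0.01,0,0,0],
  [0,0,0.02,0,0,0],
  [0,0,0.03,0,0,0],
  [0,0,0.04,0,0,0],
  [0,0,0.045,0,0,0],
])

```text
clock: 11.2
tcp_pos: [0.5333, 0.0357, 0.0634]
tool_rot: [-0.0, 0.997, 0.083, -0.001]
force: [-0.2, -0.2, -0.8]
grip_width: 0.0543
```

Call:
apply_moves([
  [0,0,0.01,0,0,0],
  [0,0,0.018,0,0,0],
  [0,0,0.02,0,0,0],
])

```text
clock: 11.5
tcp_pos: [0.5334, 0.0356, 0.061]
tool_rot: [-0.0, 0.997, 0.083, -0.001]
force: [-0.0, -0.6, 1.3]
grip_width: 0.054
```

Call:
apply_moves([
  [0,0,0,0,0,0],
  [0,0,0,0,0,0],
  [0,0,0,0,0,0],
], fingers=0.85)

```text
clock: 11.8
tcp_pos: [0.5333, 0.0356, 0.061]
tool_rot: [-0.0, 0.997, 0.083, -0.001]
force: [0.2, -0.1, -0.4]
grip_width: 0.0723
```

```bash
python3 - <<'E'
from h import *
rows(((.5334,.035,.17),.163))
im=robot.grab_frame('side')[:,:,::-1]; b=robot.grab_frame('wrist')[:,:,::-1]
cv2.imwrite('pics/s10.png',np.hstack([cv2.resize(im[150:260,260:360],(400,440),interpolation=cv2.INTER_CUBIC),cv2.resize(b[160:360,220:420],(400,440))]))
E
```

```text
clock 11.8 tcp [0.5333 0.0356 0.061 ] yaw 0.166 F [ 0.19 -0.11 -0.44] w 0.0723
[-0.002, 0.005, -0.908, -0.0, 0.001, 0.002]
```

View pics/s10.png

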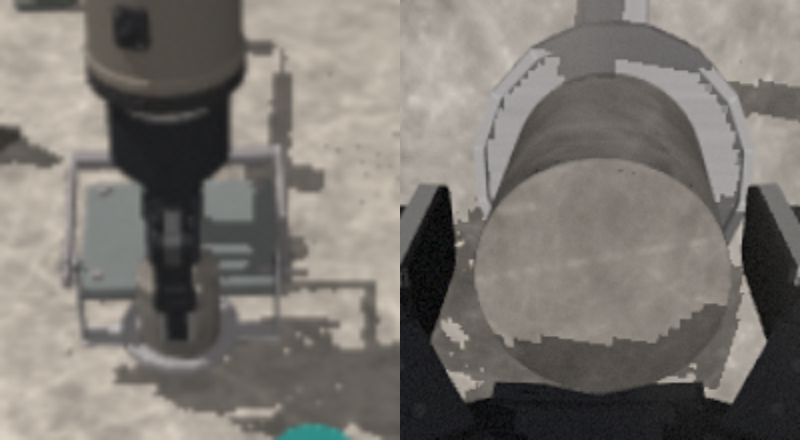

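Call:
apply_moves([
  [0,0,-0.1,0,0,0],
  [0,0,-0.3,0,0,0],
  [0,0,-0.6,0,0,0],
  [0,0,-0.9,0,0,0],
  [0,0,-1,0,0,0],
  [0,0,-1,0,0,0],
])

```text
clock: 12.5
tcp_pos: [0.5346, 0.0357, 0.1835]
tool_rot: [-0.0, 0.997, 0.083, 0.001]
force: [-0.5, 0.1, -0.1]
grip_width: 0.0727
```

Call:
apply_moves([
  [0,0,-0.3,0,0,0],
  [0,0,-0.5,0,0,0],
  [0,0,-0.5,0,0,0],
], fingers=0)

```text
clock: 12.8
tcp_pos: [0.5354, 0.0359, 0.2457]
tool_rot: [0.0, 0.997, 0.083, 0.003]
force: [-0.1, 0.1, 0.9]
grip_width: 0.0294
```

```bash
python3 - <<'E'
from h import *
for c in('wrist','side'):
  im=robot.grab_frame(c); cv2.imwrite(f'pics/{c}11.png',im[:,:,::-1])
  for n in('casting_ring','pan_floor','pivot','poise_top','pointer_tip','index_mark','fork_bar'):
    for d in robot.mark_of(c,n)[:2]: print(c,n,round(d['confidence'],2),np.round(d['at'],4))
rows(((.5334,.035,.23),.163))
E
```

```text
wrist casting_ring 0.96 [0.3816 0.3469 0.0011]
wrist casting_ring 0.95 [0.3332 0.2209 0.0017]
wrist pivot 0.91 [ 0.5567 -0.1051  0.1206]
wrist poise_top 0.58 [ 0.5714 -0.1976  0.1769]
wrist index_mark 0.7 [ 0.6088 -0.4074  0.1145]
wrist fork_bar 0.76 [ 0.5499 -0.0638  0.115 ]
side casting_ring 0.9 [3.269e-01 2.222e-01 2.000e-04]
side casting_ring 0.79 [ 0.381   0.346  -0.0035]
side pan_floor 0.69 [0.5377 0.0275 0.0385]
side pivot 0.74 [ 0.5568 -0.1087  0.1197]
side poise_top 0.41 [ 0.5725 -0.1961  0.1787]
side fork_bar 0.62 [ 0.5507 -0.0658  0.1156]
clock 13.6 tcp [0.5344 0.0357 0.2435] yaw 0.166 F [-0.43  0.22 -0.59] w 0.0003
[-0.009, 0.004, 0.112, 0.0, -0.002, 0.002]
```

View pics/wrist11.png

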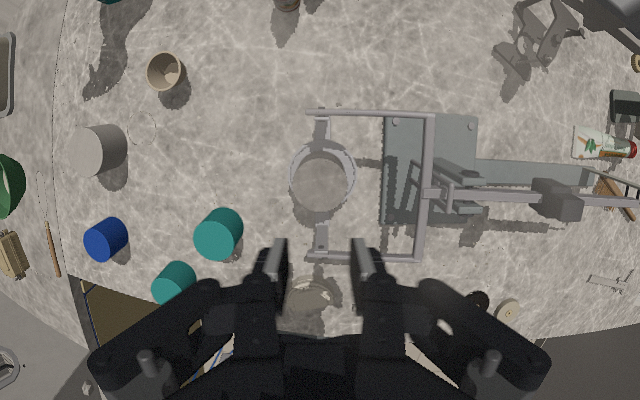

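View pics/side11.png

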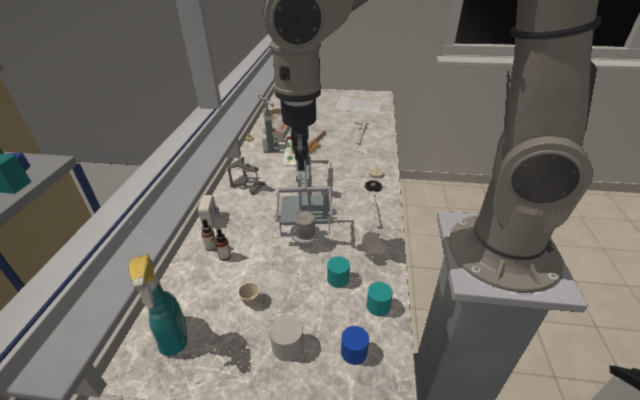

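Ring stands upright in the pan at wrist (321,183), pan centre about (323,176); the pan is down at its stop. Now the poise.

Call:
apply_moves([
  [0,0.3,0,0,0,0],
  [0,0.7,0,0,0,0],
  [0,1,0,0,0,0],
  [-0.005,1,0,0,0,0],
])

```text
clock: 14.0
tcp_pos: [0.5538, -0.0884, 0.2432]
tool_rot: [0.001, 0.997, 0.08, 0.001]
force: [0.7, 1.0, -0.1]
grip_width: 0.0001
```

Call:
apply_moves([
  [-0.008,0.2,0,0,0,0],
  [-0.008,0.45,0,0,0,0],
  [-0.008,0.57,0,0,0,0],
  [-0.008,0.57,0,0,0,0],
])

```text
clock: 14.4
tcp_pos: [0.5636, -0.158, 0.2431]
tool_rot: [0.001, 0.997, 0.078, 0.001]
force: [-0.1, 0.4, -0.2]
grip_width: 0.0001
```

```bash
python3 - <<'E'
from h import *
rows(((.564,-.1514,.158),.163))
im=robot.grab_frame('wrist'); cv2.imwrite('pics/w12.png',im[:,:,::-1])
for n in('poise_top','pivot','pointer_tip','index_mark'):
    for d in robot.mark_of('wrist',n)[:2]: print(n,round(d['confidence'],2),np.round(d['at'],4))
E
```

```text
clock 14.4 tcp [ 0.5636 -0.158   0.2431] yaw 0.157 F [-0.08  0.37 -0.2 ] w 0.0001
[0.01, -0.055, 0.709, 0.001, -0.001, -0.004]
poise_top 0.95 [ 0.5712 -0.1974  0.1803]
pivot 0.75 [ 0.5569 -0.1054  0.1186]
pivot 0.29 [ 0.5706 -0.1979  0.1787]
pointer_tip 0.85 [ 0.6049 -0.4006  0.1598]
pointer_tip 0.32 [0.533  0.0344 0.0398]
index_mark 0.72 [ 0.6102 -0.4071  0.1169]
```

View pics/w12.png

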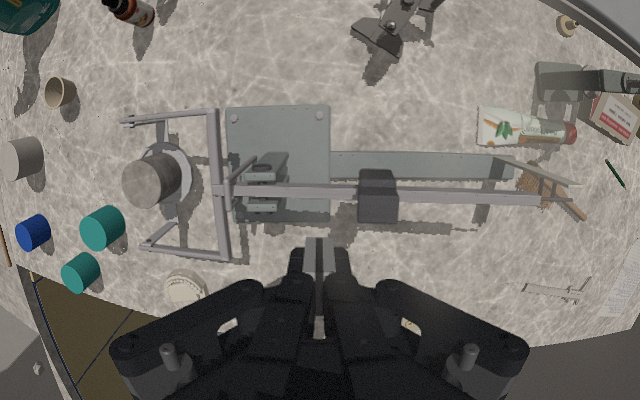

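Call:
apply_moves([
  [0.01,-0.055,0.25,0,0,0],
  [0.01,-0.055,0.5,0,0,0],
  [0.01,-0.055,0.65,0,0,0],
  [0.01,-0.055,0.69,0,0,0],
  [0.01,-0.055,0.69,0,0,0],
])

```text
clock: 15.15
tcp_pos: [0.564, -0.1474, 0.1605]
tool_rot: [0.0, 0.997, 0.081, 0.001]
force: [0.4, 0.4, 0.7]
grip_width: -0.0002
```

```bash
python3 - <<'E'
from h import *
rows(((.566,-.16,.158),.163))
im=robot.grab_frame('wrist')[:,:,::-1]; cv2.imwrite('pics/w13.png',im)
im=robot.grab_frame('side')[:,:,::-1]; cv2.imwrite('pics/s13.png',cv2.resize(im[100:250,250:380],None,fx=4,fy=4,interpolation=cv2.INTER_CUBIC))
E
```

```text
clock 15.15 tcp [ 0.564  -0.1474  0.1605] yaw 0.162 F [0.36 0.39 0.67] w -0.0002
[-0.001, 0.106, 0.021, 0.0, -0.001, -0.001]
```

View pics/w13.png

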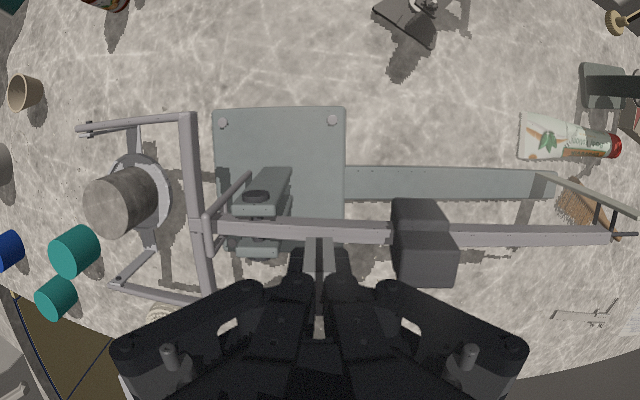

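View pics/s13.png

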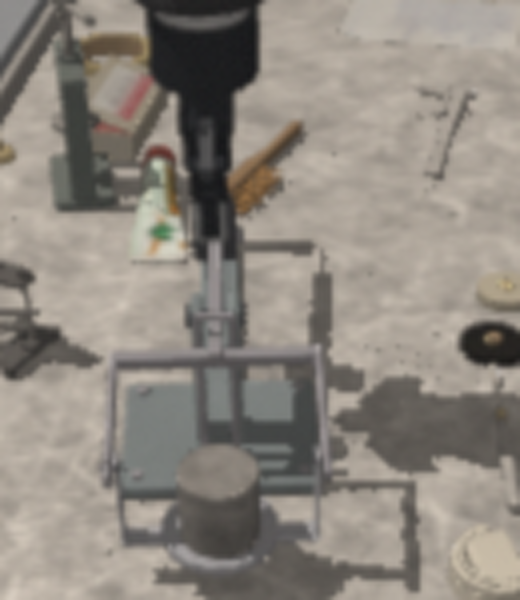

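Call:
apply_moves([
  [0,0.05,0,0,0,0],
  [0,0.1,0,0,0,0],
  [0,0.14,0,0,0,0],
  [0,0.18,0,0,0,0],
  [0,0.22,0,0,0,0],
  [0,0.26,0,0,0,0],
  [0,0.3,0,0,0,0],
  [0,0.34,0,0,0,0],
])

```text
clock: 16.05
tcp_pos: [0.5713, -0.1882, 0.1616]
tool_rot: [0.001, 0.997, 0.081, 0.002]
force: [-1.0, 4.1, -1.6]
grip_width: -0.0001
```

```bash
python3 - <<'E'
from h import *
rows(((.566,-.16,.158),.163))
im=robot.grab_frame('wrist')[:,:,::-1]; cv2.imwrite('pics/w14.png',im)
for n in('poise_top','pointer_tip'):
    for d in robot.mark_of('wrist',n)[:2]: print(n,round(d['confidence'],2),np.round(d['at'],4))
E
```

```text
clock 16.05 tcp [ 0.5713 -0.1882  0.1616] yaw 0.162 F [-1.05  4.08 -1.62] w -0.0001
[-0.005, -0.239, 0.03, 0.001, -0.002, -0.001]
poise_top 0.65 [ 0.5737 -0.2128  0.179 ]
poise_top 0.49 [ 0.5576 -0.1048  0.    ]
pointer_tip 0.95 [ 0.6042 -0.4018  0.1523]
```

View pics/w14.png

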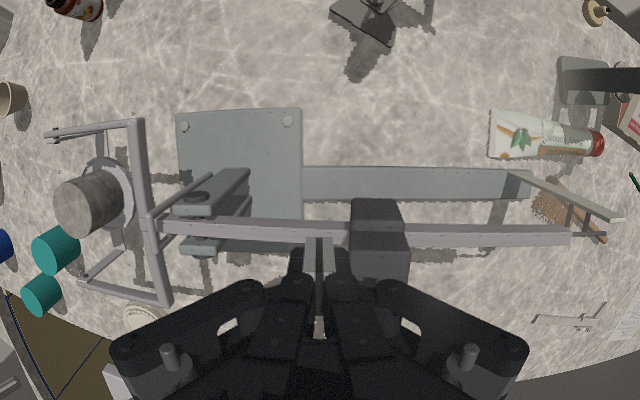

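Call:
apply_moves([
  [-0.005,0.04,0,0,0,0],
  [-0.005,0.08,0,0,0,0],
  [-0.005,0.12,0,0,0,0],
  [-0.005,0.15,0,0,0,0],
  [-0.005,0.15,0,0,0,0],
  [-0.005,0.08,0,0,0,0],
  [-0.005,0.05,0,0,0,0],
])

```text
clock: 16.9
tcp_pos: [0.5715, -0.1939, 0.1619]
tool_rot: [0.001, 0.997, 0.08, 0.002]
force: [0.9, 0.5, -0.3]
grip_width: -0.0003
```

Call:
apply_moves([
  [0,0,0,0,0,0],
  [0,0,0,0,0,0],
  [0,0,0,0,0,0],
  [0,0,0,0,0,0],
  [0,0,0,0,0,0],
])

```text
clock: 17.4
tcp_pos: [0.5715, -0.194, 0.1619]
tool_rot: [0.001, 0.997, 0.08, 0.002]
force: [0.5, 0.6, 0.2]
grip_width: 0.0001
```

```bash
cat >> h.py <<'E'
def look(tag):
    rows()
    im=robot.grab_frame('wrist')[:,:,::-1].copy()
    u=np.array([np.sin(.163),-np.cos(.163)])
    for n in('poise_top','pointer_tip','index_mark'):
        for d in robot.mark_of('wrist',n)[:1]:
            a=np.array(d['at']); s_=(a[:2]-[.5567,-.107])@u; print(n,round(d['confidence'],2),np.round(a,4),'s',round(s_,4))
            if n=='pointer_tip': print('  tilt',-(a[2]-.12)/.302)
    cv2.imwrite(f'pics/{tag}.png',im)
E
python3 -c "
from h import *
look('w15')"
```

```text
clock 17.4 tcp [ 0.5715 -0.194   0.1619] yaw 0.161 F [0.54 0.59 0.22] w 0.0001
poise_top 0.94 [ 0.5787 -0.234   0.1802] s 0.1289
pointer_tip 0.71 [ 0.603  -0.4049  0.152 ] s 0.3015
  tilt -0.10596026490066225
index_mark 0.86 [ 0.6066 -0.4089  0.1179] s 0.306
```

View pics/w15.png

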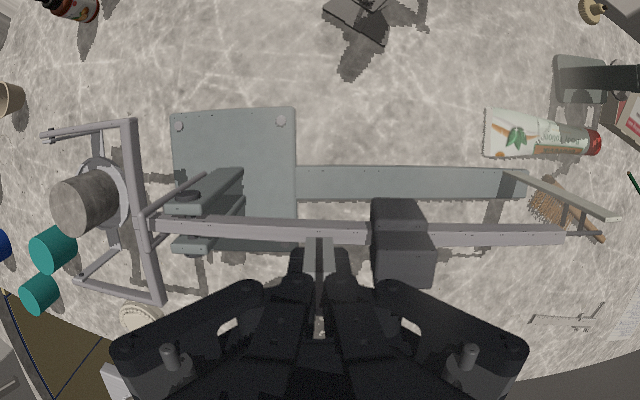

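Call:
apply_moves([
  [0,0.05,0.04,0,0,0],
  [0,0.1,0.08,0,0,0],
  [0,0.14,0.08,0,0,0],
  [0,0.18,0.08,0,0,0],
  [0,0.22,0.08,0,0,0],
  [0,0.25,0.08,0,0,0],
  [0,0.27,0.08,0,0,0],
  [0,0.27,0.08,0,0,0],
])

```text
clock: 18.4
tcp_pos: [0.5769, -0.2264, 0.1524]
tool_rot: [0.001, 0.997, 0.08, 0.002]
force: [-0.6, 0.1, -0.2]
grip_width: 0.0003
```

Call:
apply_moves([
  [0,-0.05,0,0,0,0],
  [0,-0.12,0,0,0,0],
  [0,-0.12,0,0,0,0],
  [0,-0.12,0,0,0,0],
  [0,-0.12,0,0,0,0],
  [0,-0.12,0,0,0,0],
  [0,-0.12,0,0,0,0],
  [0,-0.12,0,0,0,0],
])

```text
clock: 19.2
tcp_pos: [0.5746, -0.2124, 0.1524]
tool_rot: [0.001, 0.997, 0.08, 0.002]
force: [-0.1, 0.4, 0.2]
grip_width: 0.0
```

```bash

python3 -c "
from h import *
look('w16')"
```

```text
clock 19.2 tcp [ 0.5746 -0.2124  0.1524] yaw 0.16 F [-0.11  0.43  0.17] w 0.0
poise_top 0.76 [ 0.5839 -0.2569  0.1677] s 0.1523
pointer_tip 0.56 [ 0.6041 -0.4035  0.1216] s 0.3003
  tilt -0.0052980132450331265
index_mark 0.89 [ 0.6061 -0.4036  0.1178] s 0.3007
```

View pics/w16.png

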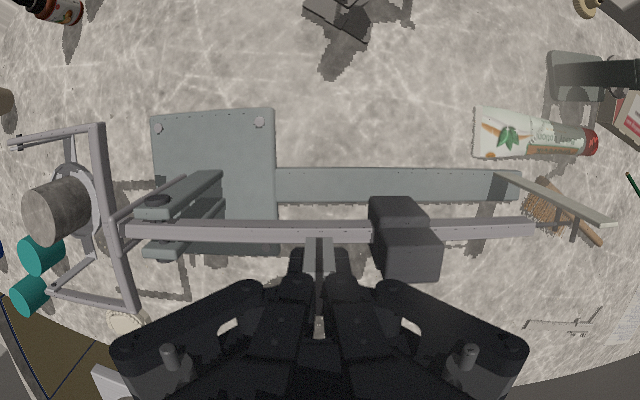

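Call:
apply_moves([
  [0,-0.03,-0.2,0,0,0],
  [0,-0.03,-0.5,0,0,0],
  [0,0.3,-0.6,0,0,0],
  [0,0.7,-0.6,0,0,0],
  [0,0.9,-0.6,0,0,0],
  [0,0.9,-0.6,0,0,0],
  [0,0.9,-0.6,0,0,0],
])

```text
clock: 20.1
tcp_pos: [0.5913, -0.319, 0.2242]
tool_rot: [0.001, 0.997, 0.08, 0.002]
force: [-0.5, 1.2, 0.5]
grip_width: 0.0003
```

```bash

python3 - <<'E'
from h import *
look('w17')
im=cv2.imread('pics/w17.png')
u=np.array([np.sin(.163),-np.cos(.163)])
for t in(-.03,0,.03):
    print(t,proj('wrist',np.r_[np.array([.5567,-.107])+.302*np.cos(t)*u,.12-.302*np.sin(t)]))
for c in('side','top'):
  b=robot.grab_frame(c)[:,:,::-1]; cv2.imwrite(f'pics/{c}17.png',b)
  for n in('pan_floor','poise_top','pointer_tip','fork_bar','pan'):
    for d in robot.mark_of(c,n)[:1]: print(c,n,round(d['confidence'],2),np.round(d['at'],4))
E
```

```text
clock 20.1 tcp [ 0.5913 -0.319   0.2242] yaw 0.16 F [-0.53  1.23  0.52] w 0.0003
poise_top 0.82 [ 0.5789 -0.2567  0.1704] s 0.1513
pointer_tip 0.6 [ 0.6049 -0.4054  0.1236] s 0.3023
  tilt -0.011920529801324523
index_mark 0.64 [ 0.6092 -0.407   0.1171] s 0.3045
-0.03 [[424.57750464 199.78043068]]
0 [[421.42423818 196.68496413]]
0.03 [[418.16592757 193.77713352]]
side pan_floor 0.6 [0.5387 0.0278 0.0577]
side poise_top 0.64 [ 0.5572 -0.1076  0.1186]
side pointer_tip 0.69 [ 0.6066 -0.4021  0.124 ]
side fork_bar 0.56 [ 0.5495 -0.0637  0.1198]
side pan 0.64 [0.5367 0.0333 0.1176]
top pan_floor 0.82 [0.5322 0.0331 0.0543]
top fork_bar 0.75 [ 0.5512 -0.0618  0.1159]
top pan 0.53 [0.5334 0.0361 0.1185]
```

View pics/w17.png

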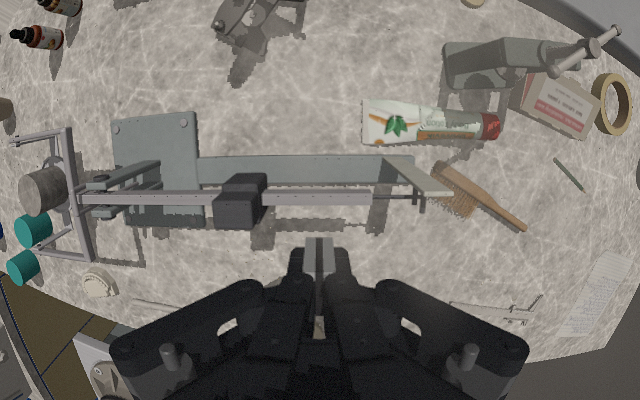

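```bash

python3 - <<'E'
from h import *
im=cv2.imread('pics/w17.png')
cv2.imwrite('pics/w17c.png',cv2.resize(im[150:220,370:470],None,fx=7,fy=7,interpolation=cv2.INTER_CUBIC))
im=cv2.imread('pics/side17.png')
cv2.imwrite('pics/s17c.png',cv2.resize(im[130:260,250:360],None,fx=4.5,fy=4.5,interpolation=cv2.INTER_CUBIC))
E
```

```text
(no output)
```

View pics/w17c.png

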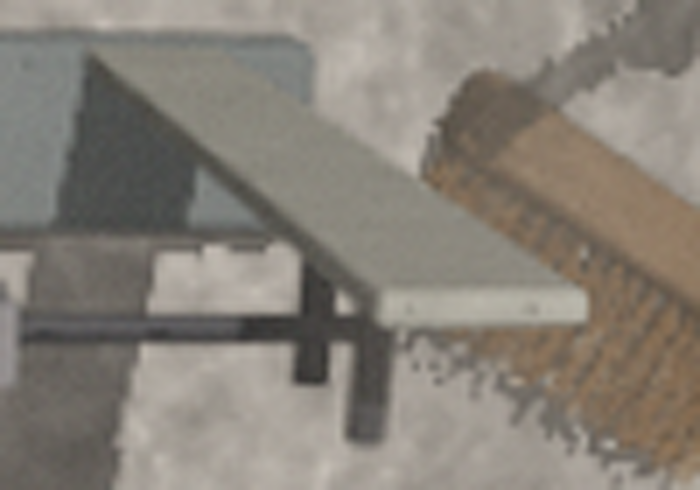

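View pics/s17c.png

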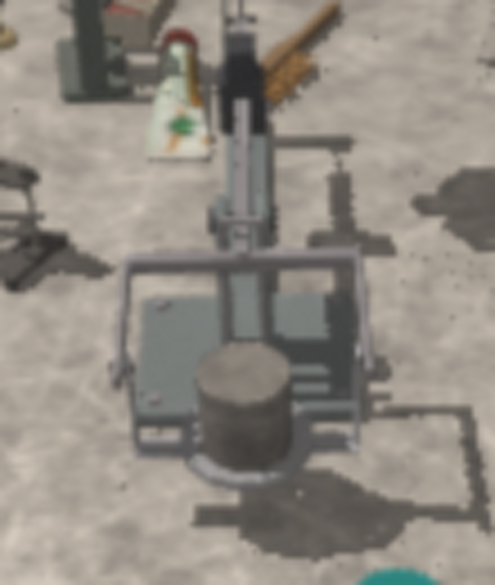

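Call:
apply_moves([
  [-0.1,0,-0.2,0,0,0],
  [-0.4,0.15,-0.3,0,0.08,0],
  [-0.7,0.3,-0.3,0,0.17,0],
  [-1,0.4,-0.3,0,0.26,0],
  [-1,0.4,-0.3,0,0.35,0],
  [-1,0.4,-0.3,0,0.44,0],
  [-1,0.4,-0.3,0,0.5,0],
  [-1,0.4,-0.3,0,0.5,0],
])

```text
clock: 21.7
tcp_pos: [0.4794, -0.3863, 0.2603]
tool_rot: [-0.029, 0.92, 0.073, 0.385]
force: [0.3, 0.9, -0.4]
grip_width: 0.0004
```

```bash

python3 - <<'E'
from h import *
look('w18')
for c in((.6045,-.405,.12),(.54,-.107,.12)): print(proj('wrist',c))
E
```

```text
clock 21.7 tcp [ 0.4794 -0.3863  0.2603] yaw 0.161 F [ 0.32  0.93 -0.4 ] w 0.0004
poise_top 0.56 [ 0.5837 -0.2557  0.1676] s 0.1511
pointer_tip 0.86 [ 0.603  -0.4038  0.1218] s 0.3004
  tilt -0.005960264900662285
index_mark 0.94 [ 0.6072 -0.4084  0.1172] s 0.3056
[[354.75667072 188.04272125]]
[[109.07421406 200.52646656]]
```

View pics/w18.png

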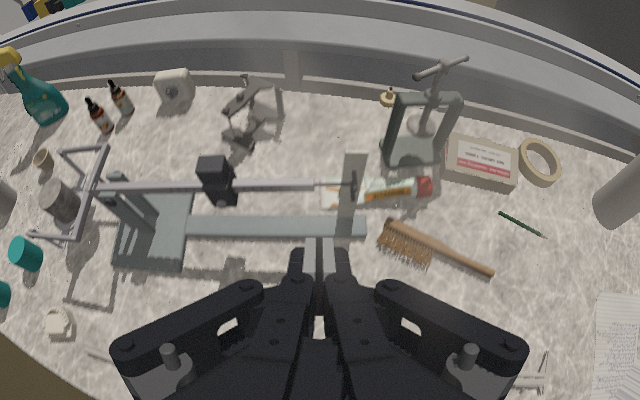

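```bash

python3 - <<'E'
from h import *
im=cv2.imread('pics/w18.png')
cv2.imwrite('pics/w18c.png',cv2.resize(im[150:225,290:390],None,fx=8,fy=8,interpolation=cv2.INTER_CUBIC))
u=np.array([np.sin(.163),-np.cos(.163)])
for t in(-.03,-.015,0,.015,.03):
    print(t,[np.round(proj('wrist',np.r_[np.array([.5567,-.107])+s*np.cos(t)*u,.12-s*np.sin(t)])[0],1).tolist() for s in(.257,.302)])
E
```

```text
-0.03 [[313.6, 183.6], [355.6, 182.9]]
-0.015 [[313.7, 185.4], [355.3, 185.0]]
0 [[313.8, 187.2], [354.9, 187.1]]
0.015 [[313.8, 188.9], [354.4, 189.1]]
0.03 [[313.8, 190.6], [353.9, 191.1]]
```

View pics/w18c.png

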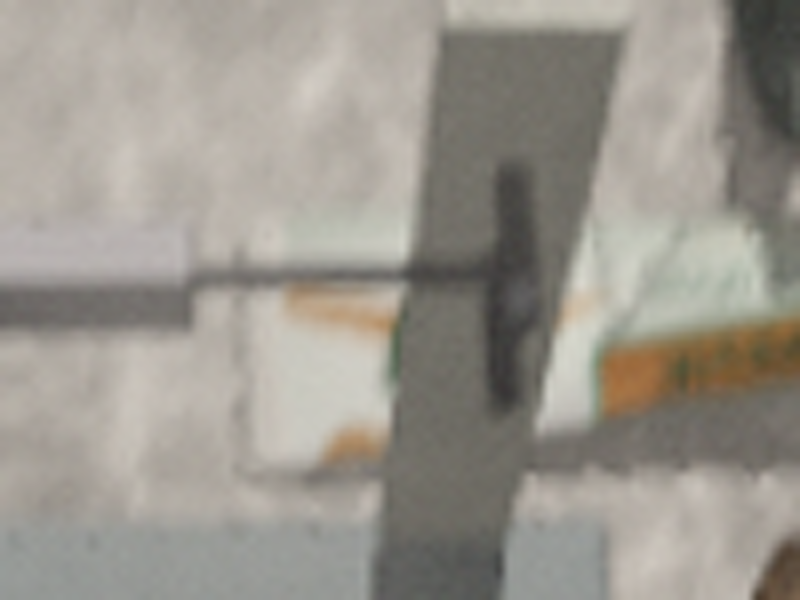

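Pointer (≈(348,184)) lies between the pins but about 1.5 px above their middle, tilt ≈ -0.015 to -0.02. Nudging about 3 mm more.

```bash

python3 - <<'E'
from h import *
rows(((.53,-.29,.25),.163),((.575,-.215,.235),.163))
E
```

```text
clock 21.9 tcp [ 0.4803 -0.3856  0.2603] yaw 0.161 F [ 0.02 -0.13  0.89] w 0.0003
[0.318, -0.721, 0.439, 0.002, -0.501, -0.002]
[0.562, -1.278, 0.859, 0.002, -0.501, -0.002]
```

Call:
apply_moves([
  [0,0,0,0,-0.09,0],
  [0,-0.1,0,0,-0.18,0],
  [0.1,-0.3,0.1,0,-0.27,0],
  [0.2,-0.5,0.25,0.001,-0.36,0],
  [0.318,-0.72,0.43,0.002,-0.45,-0.002],
  [0.318,-0.72,0.43,0.002,-0.501,-0.002],
  [0.318,-0.72,0.43,0.002,-0.501,-0.002],
])

```text
clock: 22.6
tcp_pos: [0.5328, -0.2881, 0.2535]
tool_rot: [0.004, 0.997, 0.083, -0.001]
force: [-0.2, 0.4, -0.6]
grip_width: -0.0001
```

```bash

python3 - <<'E'
from h import *
rows(((.5746,-.2124,.23),.163),((.5746,-.2124,.152),.163))
E
```

```text
clock 22.6 tcp [ 0.5328 -0.2881  0.2535] yaw 0.166 F [-0.21  0.41 -0.59] w -0.0001
[0.448, -0.566, 0.189, 0.006, 0.002, 0.002]
[0.451, -0.571, 0.839, 0.006, 0.002, 0.002]
```

Call:
apply_moves([
  [0.2,-0.3,0.1,0.006,0.002,0.002],
  [0.448,-0.566,0.15,0.006,0.002,0.002],
  [0.45,-0.57,0.3,0.006,0.002,0.002],
  [0.45,-0.57,0.55,0.006,0.002,0.002],
  [0.45,-0.57,0.75,0.006,0.002,0.002],
  [0.45,-0.57,0.84,0.006,0.002,0.002],
  [0.45,-0.57,0.84,0.006,0.002,0.002],
])

```text
clock: 23.3
tcp_pos: [0.5751, -0.2121, 0.1515]
tool_rot: [0.0, 0.997, 0.082, -0.001]
force: [0.9, 0.3, -0.1]
grip_width: -0.0001
```

Call:
apply_moves([
  [0,0.05,0,0,0,0],
  [0,0.08,0,0,0,0],
  [0,0.1,0,0,0,0],
  [0,0.11,0,0,0,0],
])

```text
clock: 23.7
tcp_pos: [0.5775, -0.2258, 0.1522]
tool_rot: [0.001, 0.997, 0.082, -0.0]
force: [-0.4, 0.6, -0.6]
grip_width: -0.0002
```

```bash
python3 -c "
from h import *
look('w19')"
```

```text
clock 23.7 tcp [ 0.5775 -0.2258  0.1522] yaw 0.163 F [-0.37  0.57 -0.56] w -0.0002
poise_top 0.73 [ 0.5826 -0.2569  0.169 ] s 0.1521
pointer_tip 0.72 [ 0.6042 -0.4054  0.1208] s 0.3022
  tilt -0.002649006622516586
index_mark 0.79 [ 0.6103 -0.4055  0.1191] s 0.3032
```

View pics/w19.png

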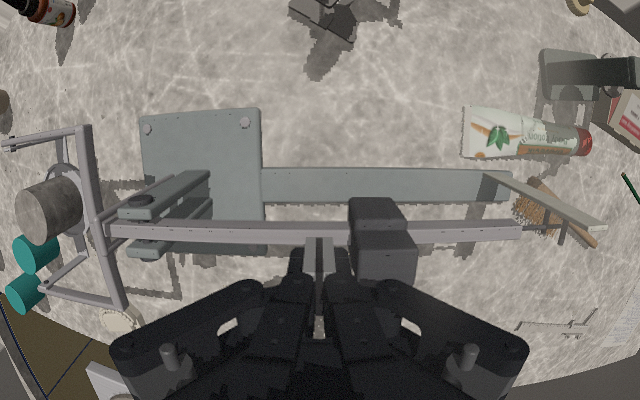

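Call:
apply_moves([
  [0,0.01,0,0,0,0],
  [0,0.02,0,0,0,0],
  [0,0.02,0,0,0,0],
])

```text
clock: 24.2
tcp_pos: [0.5776, -0.2277, 0.1516]
tool_rot: [0.0, 0.997, 0.082, -0.001]
force: [0.3, -0.1, -0.5]
grip_width: 0.0004
```

Call:
apply_moves([
  [0,0.01,0,0,0,0],
  [0,0.02,0,0,0,0],
  [0,0.02,0,0,0,0],
])

```text
clock: 24.5
tcp_pos: [0.578, -0.2301, 0.1516]
tool_rot: [0.0, 0.997, 0.082, -0.001]
force: [0.2, -0.7, -0.9]
grip_width: -0.0001
```

Call:
apply_moves([
  [0,-0.05,0,0,0,0],
  [0,-0.07,0.05,0,0,0],
  [0,-0.07,0.13,0,0,0],
  [0,-0.07,0.13,0,0,0],
  [0,-0.04,0.13,0,0,0],
  [0,-0.02,0.13,0,0,0],
  [0,-0.02,0.13,0,0,0],
])

```text
clock: 25.2
tcp_pos: [0.5777, -0.2285, 0.1361]
tool_rot: [0.001, 0.997, 0.081, -0.001]
force: [-1.3, 0.3, -0.2]
grip_width: -0.0003
```

Call:
apply_moves([
  [0,0.01,0,0,0,0],
  [0,0.02,0,0,0,0],
  [0,0.03,0,0,0,0],
  [0,0.03,0,0,0,0],
])

```text
clock: 25.6
tcp_pos: [0.5783, -0.2319, 0.1361]
tool_rot: [0.0, 0.997, 0.081, -0.001]
force: [0.1, 2.3, -1.3]
grip_width: -0.0002
```

```bash
python3 -c "
from h import *
look('w20')"
```

```text
clock 25.6 tcp [ 0.5783 -0.2319  0.1361] yaw 0.163 F [ 0.1   2.34 -1.25] w -0.0002
poise_top 0.85 [ 0.5823 -0.258   0.1684] s 0.1532
pointer_tip 0.64 [ 0.6023 -0.4053  0.1238] s 0.3017
  tilt -0.012582781456953636
index_mark 0.84 [ 0.6062 -0.405   0.1169] s 0.3021
```

View pics/w20.png

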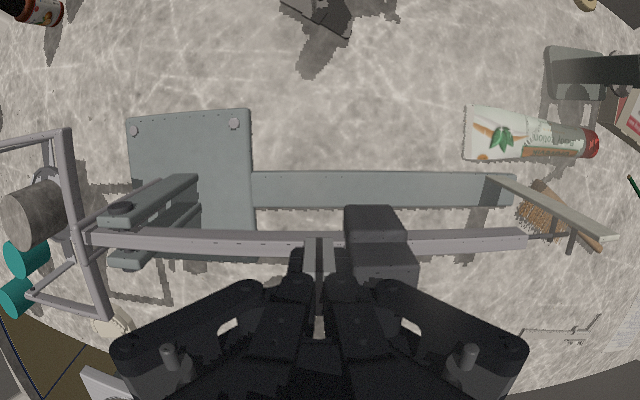

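Call:
apply_moves([
  [0,0.01,0,0,0,0],
  [0,0.02,0,0,0,0],
  [0,0.025,0,0,0,0],
  [0,0.025,0,0,0,0],
])

```text
clock: 26.2
tcp_pos: [0.5788, -0.2351, 0.1361]
tool_rot: [0.001, 0.997, 0.081, -0.001]
force: [-0.0, 2.8, -0.7]
grip_width: -0.0
```

Call:
apply_moves([
  [0,-0.04,0,0,0,0],
  [0,-0.12,0,0,0,0],
  [0,-0.14,-0.3,0,0,0],
  [0,-0.14,-0.7,0,0,0],
  [0,-0.14,-0.9,0,0,0],
  [0,-0.14,-0.9,0,0,0],
])

```text
clock: 26.8
tcp_pos: [0.5779, -0.2181, 0.2483]
tool_rot: [0.002, 0.997, 0.081, 0.002]
force: [0.6, -1.2, -0.5]
grip_width: -0.0003
```

```bash
python3 - <<'E'
from h import *
look('w21')
rows(((.5,-.36,.26),.163),((.48,-.386,.26),.163))
E
```

```text
clock 26.8 tcp [ 0.5779 -0.2181  0.2483] yaw 0.163 F [ 0.6  -1.24 -0.46] w -0.0003
poise_top 0.61 [ 0.5845 -0.2615  0.1621] s 0.157
pointer_tip 0.96 [ 0.6018 -0.4051  0.1153] s 0.3015
  tilt 0.015562913907284755
index_mark 0.85 [ 0.6066 -0.4045  0.1189] s 0.3017
clock 27.0 tcp [ 0.5756 -0.218   0.2431] yaw 0.163 F [-1.09  0.03 -0.46] w 0.0002
[-0.814, 1.066, -0.139, 0.0, 0.002, -0.0]
[-1.014, 1.252, -0.138, 0.0, 0.002, -0.0]
```

Call:
apply_moves([
  [-0.2,0.3,-0.1,0,0,0],
  [-0.5,0.6,-0.14,0,0.09,0],
  [-0.8,0.9,-0.14,0,0.18,0],
  [-1,1,-0.14,0,0.27,0],
  [-1,1,-0.14,0,0.36,0],
  [-1,1,-0.14,0,0.45,0],
  [-1,1,-0.14,0,0.5,0],
  [-1,1,-0.14,0,0.5,0],
])

```text
clock: 27.8
tcp_pos: [0.4758, -0.3562, 0.2594]
tool_rot: [-0.031, 0.921, 0.074, 0.382]
force: [1.7, 1.0, -0.5]
grip_width: -0.0
```

```bash

python3 - <<'E'
from h import *
look('w22')
im=cv2.imread('pics/w22.png')
u=np.array([np.sin(.163),-np.cos(.163)])
for t in(-.03,0,.03):
    print(t,[np.round(proj('wrist',np.r_[np.array([.5567,-.107])+s*np.cos(t)*u,.12-s*np.sin(t)])[0],1).tolist() for s in(.257,.302)])
q=proj('wrist',np.r_[np.array([.5567,-.107])+.302*u,.12])[0]; x0,y0=int(q[0])-60,int(q[1])-38
print(x0,y0)
cv2.imwrite('pics/w22c.png',cv2.resize(im[y0:y0+75,x0:x0+100],None,fx=8,fy=8,interpolation=cv2.INTER_CUBIC))
E
```

```text
clock 27.8 tcp [ 0.4758 -0.3562  0.2594] yaw 0.161 F [ 1.71  1.01 -0.48] w -0.0
pointer_tip 0.71 [ 0.6038 -0.4063  0.1137] s 0.303
  tilt 0.020860927152317882
index_mark 0.61 [ 0.6076 -0.4056  0.1172] s 0.3029
-0.03 [[342.3, 183.3], [383.8, 182.5]]
0 [[342.0, 186.8], [382.5, 186.7]]
0.03 [[341.5, 190.3], [381.0, 190.7]]
322 148
```

View pics/w22c.png

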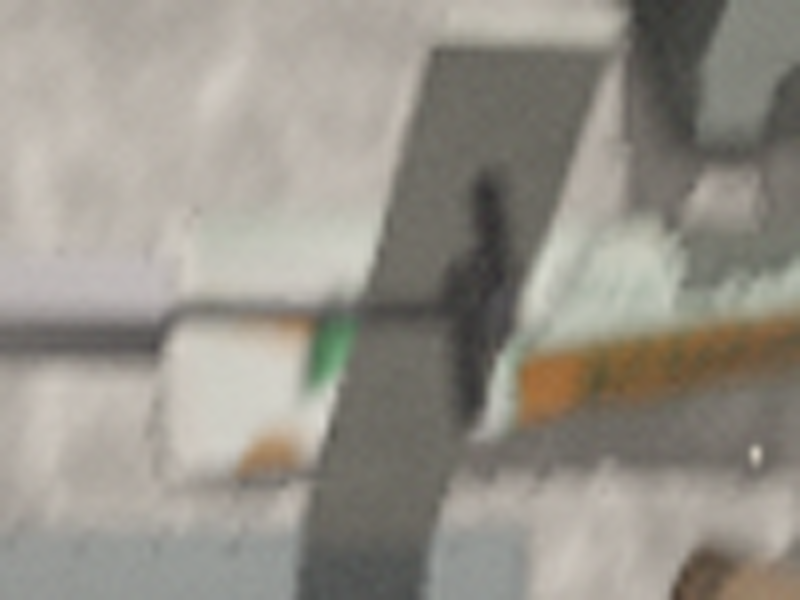

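View pics/w22.png

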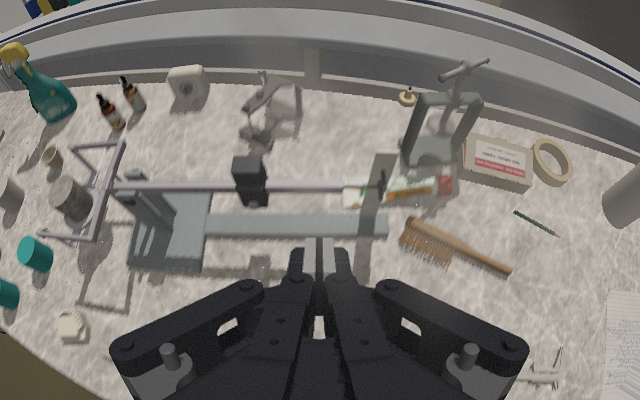

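```bash

python3 - <<'E'
from h import *
for k in range(3):
 for c in('side','top','wrist'):
  b=robot.grab_frame(c)[:,:,::-1]; cv2.imwrite(f'pics/{c}23.png',b)
  for n in('pan_floor','pan','pointer_tip'):
    for d in robot.mark_of(c,n)[:1]: 
      z=d['at'][2]; t={'pan_floor':(z-.06)/.145,'pan':(z-.12)/.145,'pointer_tip':-(z-.12)/.302}[n]
      print(c,n,round(d['confidence'],2),np.round(d['at'],4),'tilt',round(t,4))
im=cv2.imread('pics/side23.png'); cv2.imwrite('pics/s23c.png',cv2.resize(im[140:260,250:360],None,fx=5,fy=5,interpolation=cv2.INTER_CUBIC))
rows()
E
```

```text
side pan_floor 0.64 [0.5365 0.0324 0.0614] tilt 0.0097
side pan 0.66 [0.5342 0.0302 0.1233] tilt 0.0228
side pointer_tip 0.64 [ 0.6068 -0.402   0.1159] tilt 0.0136
top pan_floor 0.62 [0.5322 0.0302 0.0597] tilt -0.0021
top pan 0.9 [0.531  0.0324 0.1226] tilt 0.0179
top pointer_tip 0.9 [ 0.6063 -0.408   0.1169] tilt 0.0103
wrist pan_floor 0.87 [0.5341 0.0312 0.0607] tilt 0.0048
wrist pointer_tip 0.7 [ 0.6035 -0.4057  0.1165] tilt 0.0116
side pan_floor 0.66 [0.5395 0.0281 0.0591] tilt -0.0062
side pan 0.58 [0.5349 0.0325 0.1212] tilt 0.0083
side pointer_tip 0.72 [0.5347 0.0314 0.062 ] tilt 0.1921
top pan_floor 0.67 [0.5329 0.0319 0.0598] tilt -0.0014
top pan 0.81 [0.5296 0.0386 0.1246] tilt 0.0317
top pointer_tip 0.64 [ 0.6037 -0.4078  0.1187] tilt 0.0043
wrist pan_floor 0.84 [0.5326 0.0285 0.0613] tilt 0.009
wrist pointer_tip 0.63 [ 0.6055 -0.4055  0.115 ] tilt 0.0166
side pan_floor 0.6 [0.5378 0.0296 0.0603] tilt 0.0021
side pan 0.78 [0.5358 0.033  0.1242] tilt 0.029
side pointer_tip 0.62 [ 0.606  -0.4006  0.1129] tilt 0.0235
top pan_floor 0.53 [0.5327 0.0329 0.0604] tilt 0.0028
top pan 0.55 [0.5341 0.0366 0.1217] tilt 0.0117
top pointer_tip 0.94 [ 0.6051 -0.4062  0.1167] tilt 0.0109
wrist pan_floor 0.8 [0.5329 0.0339 0.061 ] tilt 0.0069
wrist pointer_tip 0.62 [ 0.6068 -0.4059  0.1129] tilt 0.0235
clock 29.8 tcp [ 0.4767 -0.3558  0.2602] yaw 0.163 F [-0.42 -0.34  1.09] w -0.0002
```

View pics/s23c.png

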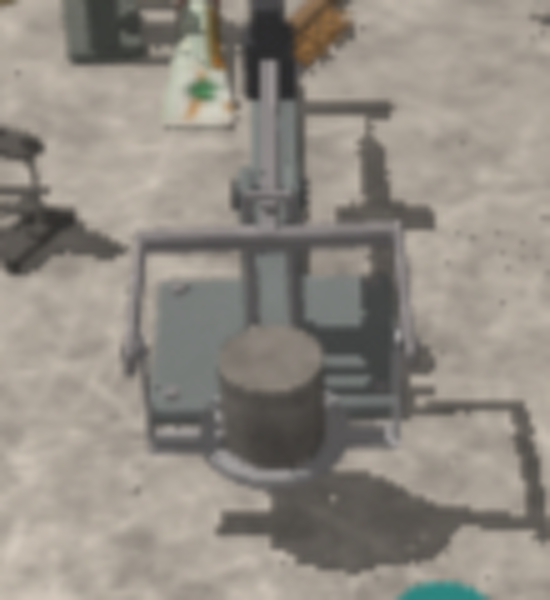

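```bash
python3 -c "
from station import robot
print(robot.finish_job())"
```

```text
the job is handed in; nothing more can be done
None
```

I placed the small grey casting ring in the pan, balanced the beam with the poise, and handed the job in at about 30 s. No verdict was reported.

**Ring:** I lowered it with the pan down to its stop and let go there. The wrist reading during the lowering was about 1.3 N. The last side picture shows it upright and near the middle of the pan.

**Poise:** I slid it out with shut fingers in four nudges, with force readings of about 4 N at most. It ended roughly 65 mm out. After the third nudge the pointer sat slightly high between the pins, at about -0.01 to -0.02 rad. I nudged it about 4 mm more and backed the arm well clear.

**Last checks:**
- **Tilt:** the final readings scattered from about -0.006 to +0.032 rad, averaging near +0.01. I left out one clear misdetection of the pointer.
- **Outlier:** one pan reading, at +0.032, fell outside the 0.03 limit. The networks are only good to about 4 mm, which is about 0.01–0.03 rad here.
- **Pointer:** the close picture of the pins agreed, with the pointer about 1.4 pixels from their middle.
- **Bystanders:** I never touched the large ring or the crucible, but I did not measure their positions again at the end.

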